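# Move the tape roll to the other flip-down hook and fold the emptied one flat

## Robot

A 6-joint arm with a two-finger parallel gripper is mounted at the origin on the work surface. World frame = base frame: x ahead of the robot, y to its left, z up, the work surface at z = 0. Lengths are in mm, angles in rad, forces in N, time in s.
With the tool pointing down it reaches from about 350 to 850 mm from the base axis. Payload 8.1 kg.
Tool frame: the origin (TCP) lies at the very end of the fingers, on their centre line; the grasp point (between the pads) lies ctrl.grasp_offset behind it (ctrl.grasp_offset is the distance from the TCP to the grasp point, in mm); z points along the fingers, y is the direction in which the jaws open and shut (so a half turn about z gives the same grasp; the last joint's range is limited). The gripper opens to 85 mm and grips with 20 to 120 N. Pads are 22 mm wide; open, the fingers measure 114 mm over their backs; the gripper's body (76 mm by 85 mm) begins 54 mm behind the grasp point. The pads swing forward as they close: fully open they stand 13 mm farther back than shut.
Start: joints at [1.236, 0.13, 1.488, -0, 1.523, -0.085], TCP at [148.304, 581.387, 207.592] pointing down, gripper open.
Joint ranges: [-2.96, 2.96], [-0.89, 2.26], [0.02, 2.5], [-1.34, 4.48], [0, 2.73], [-2.66, 2.66]. Speed limits (rad/s): [2.39, 2.39, 2.79, 3.14, 3.14, 3.14].

## Interface

Orientations are given as a rotation vector (axis times angle).
In Python, from plant import ctrl, status, optics gives the robot as it stands. The module is installed in compiled form; this text tells all that it offers. Calls block until the motion is done:
- ctrl.move_ptp(position, orientation): joint-space move of the TCP to a pose.
- ctrl.servo_line(position, rotation=None, velocity=150, guard=None): straight line of the TCP; rotation=None keeps the orientation; velocity is the mean speed in mm/s. With guard (N) it stops when the force on the tool has changed by that much, and returns True; else False.
- ctrl.move_j(angles): joint-space move.
- ctrl.gripper_open() and ctrl.close_gripper(effort=None): open the fingers fully, or close them until they stop; effort is the grip in N (None keeps the last).
- ctrl.pause(seconds).
- ctrl.solve_ik(position, orientation): joint angles nearest the present ones, or None.
- status.read_state(): the state.
- optics.camera(name): name is "scene" or "top" or "wrist"; returns a dict with "frame" (480x640x3 uint8, red, green, blue), "fx", "fy", "cx", "cy" (pixels), "dist" ([k1, k2, p1, p2, k3] as OpenCV has them; the pictures are not rectified), "pose" (4x4, takes a point from camera to world coordinates). Camera axes: x right, y down, z forward; pixel columns grow to the right and rows downward; lengths in mm; the calibration is good to about 2 mm. A picture is of the moment at which its call begins. There is no depth.
A pose or a line that the arm cannot do raises ctrl.PlanningError and nothing moves.
- ctrl.hand_in(): hands the job in, once; it reports no verdict.
The state is a dict: "clock": time; "qpos": joint angles; "qd": joint speeds; "joint_torque": joint torques, N m; "tcp_pos": TCP position; "orientation": TCP orientation; "wrist_force": force on the tool from outside, world axes, zero at the start; "moment": the same for the moment, N m; "finger_gap": opening from 0.0 (shut) to 1.0 (fully open).
Only numpy, scipy, OpenCV 4.12 (cv2) and the standard library are available. Lean on these libraries where they do the work, as an engineer would, in place of code of your own. Each camera call takes 0.05 s, during which the arm holds its last target.

## Task

The roll of paper tape has to move from the flip-down hook it hangs on to the other hook, which is still folded up flat. Before you touch the roll, pull that other hook off its catch and swing it right down until it sits firmly on its stop; then hang the roll on it, behind the upturned lip, and fold the emptied hook up again, pressing it home until its catch snaps and holds it flat. The light arms bend easily and the hooks were screwed on by eye, so feel for the stops and the catch instead of forcing them, and leave the other things on the desk where they are.

Things in the scene. Friction and masses are not known exactly. Their poses are not given: they have to be found in the camera images.
- hook_a (a joint): Angle (rad) of the flip-down hook that carries the roll at the start: 0 = folded up flat and caught, 1.571 = straight out on its stop. Grey alloy arm 14 mm wide, 8 thick, 72 long from its level pin; folded, its inner face is level with the pin and it reaches 72 mm above it. Stiff friction holds it at any angle (about 3 N at the tip move it).
- hook_b (a joint): Angle (rad) of the flip-down hook that is folded at the start; made like hook_a. 68 mm from the pin a 6 mm thick lip rises 18 mm above the arm's upper face (that is the inner face when folded). Folded, the lip enters the plate, where a spring roller holds its ball end: 7 to 10 N at the tip pull it off or snap it in, within the last 0.15 rad.
- bend_a (a joint): Elastic bending (rad) of hook_a's arm at its pin, about 0 at rest, either sign under load: 30 N m per rad. It must stay within 0.03: more than about 18 N at 50 mm from the pin or 12.5 N at the tip bends the arm for good.
- bend_b (a joint): Elastic bending (rad) of hook_b's arm at its pin, about 0 at rest, either sign under load: 30 N m per rad. It must stay within 0.03: more than about 18 N at 50 mm from the pin or 12.5 N at the tip bends the arm for good.
- pad_a: Dark wooden block (60 wide, 10 thick, 118 mm high) on the plywood panel, behind hook_a, the hook with the roll. Origin: in the middle of its front face's width, where the hook's pin was meant to be; x along the panel, y straight out of the panel, z up. The pin is 10 to 18 mm out (cork packing), and by eye up to 7 mm high or 10 mm low, 2 mm sideways. Panel and block end 90 mm above the origin.
- pad_b: Dark wooden block (60 wide, 10 thick, 118 mm high) on the plywood panel, behind hook_b, the folded hook. Origin: in the middle of its front face's width, where the hook's pin was meant to be; x along the panel, y straight out of the panel, z up. The pin is 10 to 18 mm out (cork packing), and by eye up to 7 mm high or 10 mm low, 2 mm sideways. Panel and block end 90 mm above the origin.
- roll_center (a point): Centre of the roll of brown paper tape: 160 mm across, 25 mm wide, hole 46 mm, 0.22 to 0.36 kg, its axis square to the panel. It hangs by its hole with its centre 21.5 mm below the arm's upper face (which, with the arm out, is level with the pin), 55 to 69 mm out from the block. Grip it across its two faces at the top of the rim.
- unit: Fixed plywood pigeonhole unit, 400 mm long, 260 deep, 272 high, whose upright end panel carries both hooks. Origin: foot of that panel's outer face, midway along it; x along the panel, y out of it towards the hooks. Books up to 22 mm high lie on top, 90 mm or more behind the panel's face.
- brush_jar: Blue jar with paint brushes, 72 mm wide, brushes up to 175 mm high; origin at its foot. Leave alone.
- ink_bottle: Dark ink bottle with a black cap, 48 mm wide, 70 mm high; origin at its foot. Leave alone.
- clay_bowl: Terracotta bowl, 90 mm wide, 38 mm high; origin at its foot. Leave alone.
- gouge: Carving tool with a wooden handle, 190 mm long, lying on the desk. Leave alone.
Not all that is in view belongs to the job. What is shaped like the part that bears roll_center but purple is not meant.

How it is judged (in metres and radians):
On the way, in this order (a step that is already met when the one before it is completed fails the run):
1. hook b is swung right down onto its stop while the roll still hangs on hook a (value of joint hook_b above 1.55 rad and distance of roll_center from where it was at the start of the episode below 0.015 m), for 0.2 s.
2. the roll hangs at rest on hook b, inside its lip, let go (contact force between roll and bend_b above 0.8 N and contact force between the fingers and roll below 0.1 N and x of roll_center in the frame of pad_b between -0.015 and 0.015 m and y of roll_center in the frame of pad_b between 0.02 and 0.073 m and z of roll_center in the frame of pad_b between -0.036 and -0.01 m and value of joint hook_b above 1.55 rad and linear speed of roll below 0.03 m/s), for 0.3 s.
At the end, for the whole second after the job is handed in: The roll hangs at rest on hook b by its hole, between plate and lip, let go; hook b is fully down (within 0.02 rad of its stop); the emptied hook a is folded flat and caught (within 0.05 rad) (all of step 2 and value of joint hook_a between -0.02 and 0.05 rad); the robot touches nothing.
It fails at once if a hook's arm is bent by force (value of joint any of bend_a, bend_b below -0.03 rad or value of joint any of bend_a, bend_b above 0.03 rad).
It fails at once if a bystander is moved more than 20 mm (distance of any of brush_jar, ink_bottle, clay_bowl, gouge from where it was at the start of the episode above 0.02 m).
It fails at once if a bystander is tipped (angle between any of brush_jar, ink_bottle, clay_bowl's own z axis and vertical above 0.35 rad).
It also fails if it takes over 72 s, if anything falls off the work surface, if the arm or the gripper's body presses on something with over 40 N, if the wrist force passes 120 N, or if a joint passes its speed limit or range.

## Working session

There is one attempt and no reset: what is moved stays moved. The work goes in short steps, each a Python script; the robot and the scene stay as the last script left them, time stands still between calls to the robot, and variables do not carry over. Pictures are saved under pics/ and viewed, and the job is handed in when it is done.

```bash
ls; mkdir -p pics; python3 - <<'E'
from plant import ctrl,status,optics
import cv2,numpy as np
s=status.read_state();print(s, ctrl.grasp_offset)
for n in ["scene","top","wrist"]:
    c=optics.camera(n);cv2.imwrite(f"pics/{n}0.png",c["frame"][:,:,::-1]);print(n,c["fx"],c["fy"],c["cx"],c["cy"],c["dist"],np.round(c["pose"],4).tolist())
E
```

```text
pics
{'clock': 0.0, 'qpos': array([ 1.23556037e+00,  1.31163889e-01,  1.48928458e+00, -5.17064203e-06,
        1.52294360e+00, -8.54231784e-02]), 'qd': array([-0.00056373, -0.00041446, -0.00062438,  0.00112906, -0.00170893,
       -0.00021186]), 'joint_torque': array([-2.43262721e-04, -5.69397354e+01, -5.00547874e+01, -3.47461182e-04,
        1.45920928e-02, -9.57795123e-06]), 'tcp_pos': array([148.13775914, 580.83273416, 206.53989392]), 'orientation': array([-3.91338717e-01, -3.11674865e+00,  2.76560442e-03]), 'wrist_force': array([ 0.6996858 , -0.47086209,  0.05407092]), 'moment': array([ 0.03079063,  0.0288771 , -0.06824833]), 'finger_gap': 1.000542565692417} 18.700000000000003
scene 435.0987569220878 435.0987569220878 313.9258446825565 237.56616360492964 [0.02224254 0.         0.         0.         0.        ] [[-0.1656, 0.7439, -0.6474, 993.187], [0.9861, 0.1321, -0.1005, 241.9638], [0.0107, -0.6551, -0.7555, 622.8327], [0.0, 0.0, 0.0, 1.0]]
top 573.9854433656484 573.9854433656484 318.5434348240773 243.56769418946158 [-0.11026255  0.          0.          0.          0.        ] [[0.0212, -0.9848, 0.1726, 372.8916], [-0.9996, -0.0174, 0.0233, 157.9553], [-0.0199, -0.1731, -0.9847, 1198.7314], [0.0, 0.0, 0.0, 1.0]]
wrist 348.44892308058814 348.44892308058814 320.9587485647635 237.10390514555817 [0.00477388 0.         0.         0.         0.        ] [[0.2463, 0.9274, 0.2816, 76.7983], [0.9692, -0.2352, -0.0733, 599.473], [-0.0017, 0.291, -0.9567, 374.8556], [0.0, 0.0, 0.0, 1.0]]
```

View pics/scene0.png

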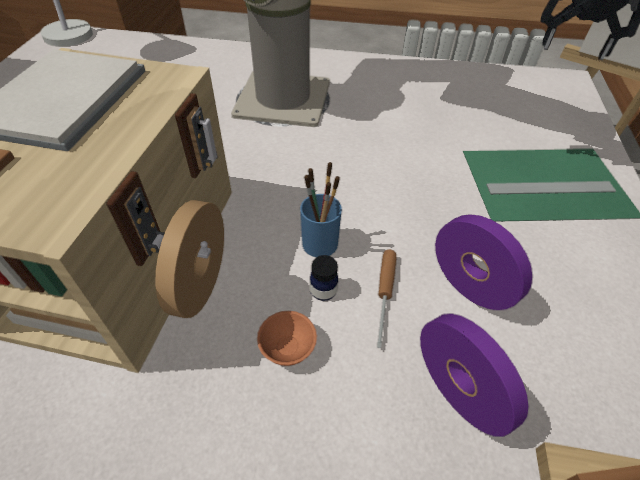

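View pics/top0.png

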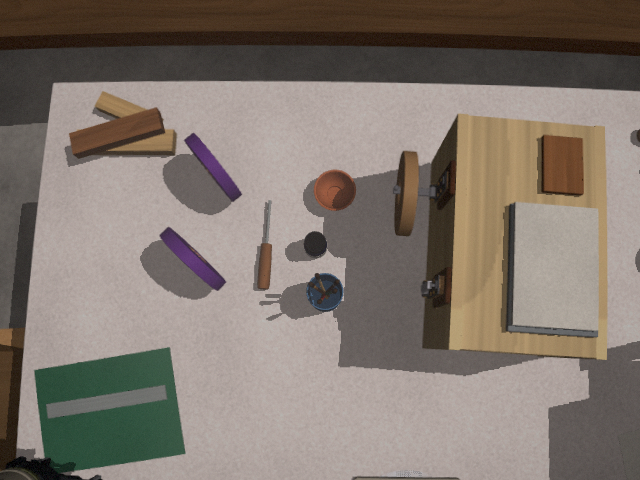

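View pics/wrist0.png

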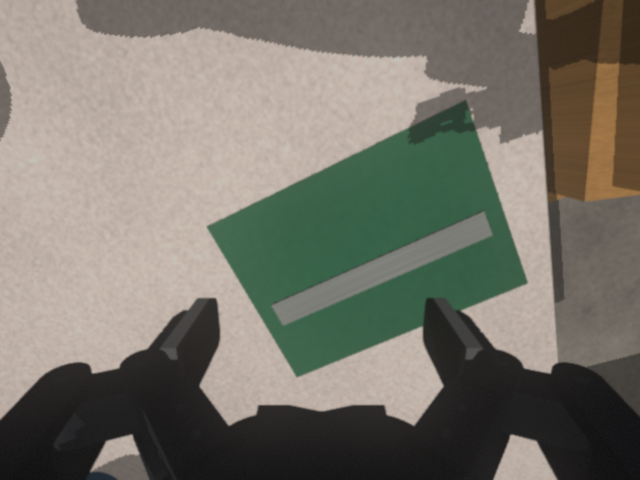

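```bash
cat > h.py <<'E'
from plant import ctrl,status,optics
import cv2,numpy as np
from scipy.spatial.transform import Rotation as R
def K(c): return np.array([[c["fx"],0,c["cx"]],[0,c["fy"],c["cy"]],[0,0,1.]])
def ray(c,uv):
    p=cv2.undistortPoints(np.array([[uv]],float),K(c),np.array(c["dist"]))[0,0]
    T=np.array(c["pose"]);d=T[:3,:3]@[p[0],p[1],1];return T[:3,3],d/np.linalg.norm(d)
def atz(c,uv,z):
    o,d=ray(c,uv);return o+d*(z-o[2])/d[2]
def proj(c,P):
    T=np.linalg.inv(np.array(c["pose"]));P=np.atleast_2d(P).astype(float)
    return cv2.projectPoints(P,cv2.Rodrigues(T[:3,:3])[0],T[:3,3],K(c),np.array(c["dist"]))[0][:,0]
def tri(obs):
    A=0;b=0
    for c,uv in obs:
        o,d=ray(c,uv);M=np.eye(3)-np.outer(d,d);A=A+M;b=b+M@o
    return np.linalg.solve(A,b)
def crop(c,x0,y0,x1,y1,name,k):
    f=c["frame"][y0:y1,x0:x1,::-1];cv2.imwrite("pics/"+name,cv2.resize(f,None,fx=k,fy=k,interpolation=cv2.INTER_CUBIC))
E
python3 - <<'E'
from h import *
import pickle
d={n:optics.camera(n) for n in ["scene","top"]};pickle.dump(d,open("cams.pkl","wb"))
crop(d["scene"],100,60,260,330-10,"s1.png",3) if 0 else crop(d["scene"],90,80,250,220,"s1.png",5)
crop(d["scene"],90,160,250,330,"s2.png",3.5)
crop(d["top"],380,100,480,230,"t1.png",4.6);crop(d["top"],400,230,480,360,"t2.png",4.6)
E
```

```text
(no output)
```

View pics/s1.png

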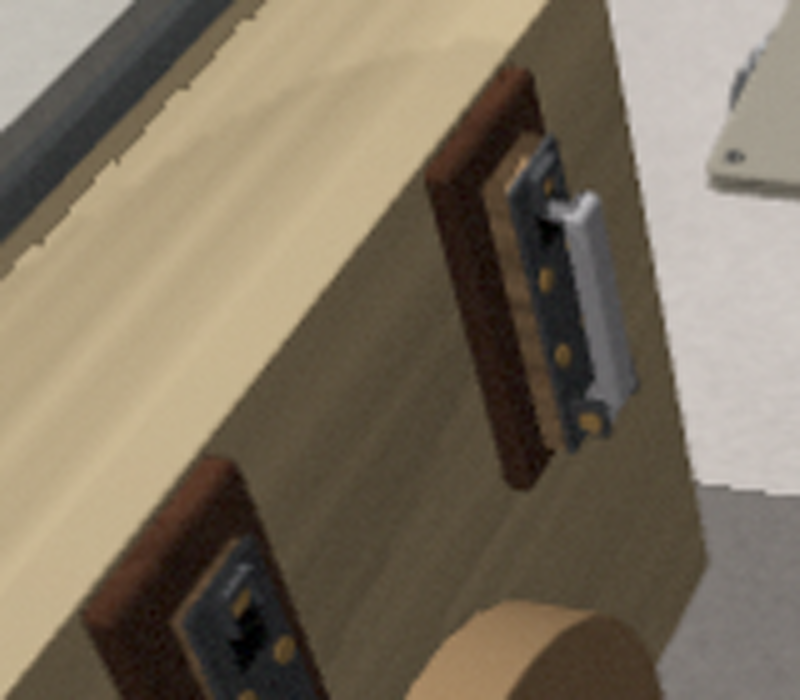

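View pics/s2.png

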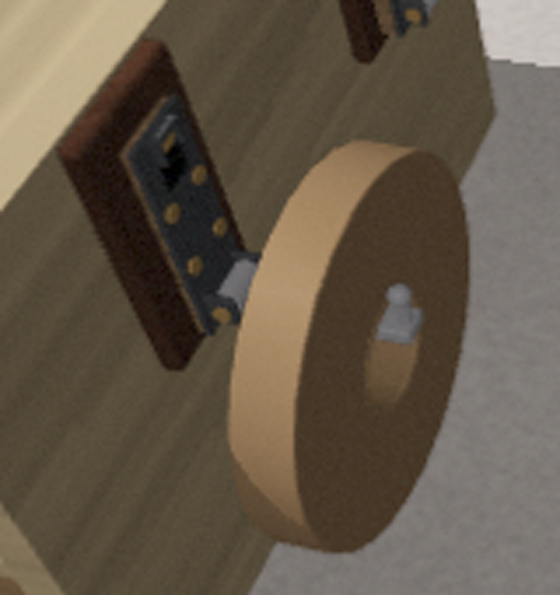

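View pics/t1.png

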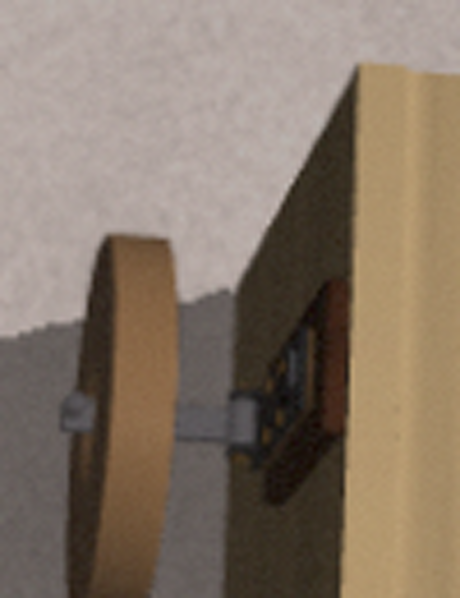

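View pics/t2.png

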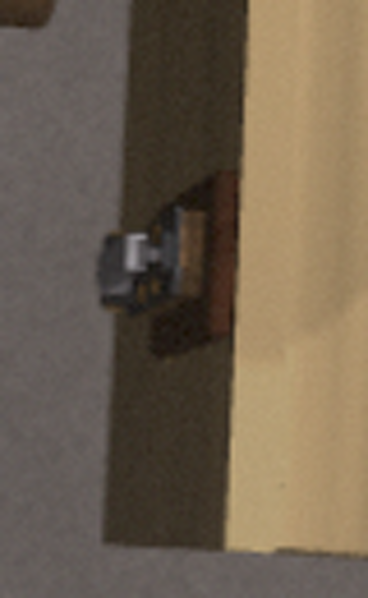

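```bash
python3 - <<'E'
from h import *
import pickle
d=pickle.load(open("cams.pkl","rb"));t,s=d["top"],d["scene"]
T=lambda x,y:(380+x/4.6,100+y/4.6);T2=lambda x,y:(400+x/4.6,230+y/4.6)
S1=lambda x,y:(90+x/5,80+y/5);S2=lambda x,y:(90+x/3.5,160+y/3.5)
a=atz(t,T(360,65),272);b=atz(t,T2(228,548),272);print("panel top",a,b,np.linalg.norm(a-b))
print("foot", atz(t,T2(104,543),0), atz(s,S1(706,560),0), "scene top far corner",)
# pad tops: outer front top edge corners
for n,uv in dict(padA_far=T(330,285),padA_near=T(325,440)).items(): print(n,atz(t,uv,272))
for n,uv in dict(padB_far=T2(220,172),padB_near=T2(213,332)).items(): print(n,atz(t,uv,272))
print("scene padB top front corners",atz(s,S1(433,185),272),atz(s,S1(525,75),272))
print("scene padA top front corners",atz(s,S1(92,610),272),atz(s,S1(232,462),272))
print("hookA tip top tri", tri([(t,T(78,400)),(s,S2(398,290))]))
print("hookA lip bottom/arm end",)
print("hookB top tri", tri([(t,T2(137,235)),(s,S1(590,195))]))
E
```

```text
panel top [765.72633916 -55.77861427 272.        ] [368.04477116 -32.89384789 272.        ] 398.33948091461275
foot [368.12286386 -32.99333514   0.        ] [365.96134786 -30.74850736   0.        ] scene top far corner
padA_far [679.1858078  -42.00481782 272.        ]
padA_near [620.37956874 -38.71952229 272.        ]
padB_far [499.68908642 -31.69361633 272.        ]
padB_near [442.99376302 -28.41503189 272.        ]
scene padB top front corners [507.16737384 -29.38161542 272.        ] [448.72170641 -23.53226029 272.        ]
scene padA top front corners [680.60258542 -43.16596842 272.        ] [626.98292379 -34.07004784 272.        ]
hookA tip top tri [656.16201761  43.18162848 189.64725888]
hookA lip bottom/arm end
hookB top tri [477.68123808  -1.45710757 253.31325213]
```

```bash
cat >> h.py <<'E'
u=np.array([397.7,-22.9,0]);u/=np.linalg.norm(u);n=np.array([-u[1],u[0],0]);Z=np.array([0,0,1.])
P0=np.array([365.,-33.0,0]) 
def rot(zt,yt):
    zt=zt/np.linalg.norm(zt);yt=yt-zt*(yt@zt);yt/=np.linalg.norm(yt);return R.from_matrix(np.c_[np.cross(yt,zt),yt,zt]).as_rotvec()
E
python3 - <<'E'
from h import *
import pickle
d=pickle.load(open("cams.pkl","rb"));t,s=d["top"],d["scene"]
print("jar",tri([(t,(325,292)),(s,(320,205))]),"jartop at z90",atz(t,(325,292),90),atz(s,(320,250),0))
print("ink",atz(t,(316,243),70),atz(s,(324,295),0)); print("bowl",atz(t,(336,190),38),atz(s,(288,355),0)); print("brush tips",atz(t,(313,277),170),atz(t,(335,290),170))
st=status.read_state();Rt=R.from_rotvec(st["orientation"]).as_matrix();w=optics.camera("wrist")
Tc=np.array(w["pose"]);print("cam in tool",Rt.T@(Tc[:3,3]-st["tcp_pos"]),"\n",Rt.T@Tc[:3,:3])
for a in (0,30,45,60,75,90):
  zt=-np.sin(np.radians(a))*n-np.cos(np.radians(a))*Z
  for sg in (1,-1):
    for p in ([560,150,280],[475,40,235],[650,130,260]):
      q=ctrl.solve_ik(p,rot(zt,sg*u));print(a,sg,p,None if q is None else np.round(q,2))
for sg in (1,-1):
  q=ctrl.solve_ik([650,30,215],rot(-Z,sg*n));print("n",sg,None if q is None else np.round(q,2))
  q=ctrl.solve_ik([475,30,215],rot(-Z,sg*n));print("n",sg,None if q is None else np.round(q,2))
E
```

```text
jar [471.42795068 170.00530585 100.38520794] jartop at z90 [472.42154236 169.66268033  90.        ] [487.45528051 175.16957828   0.        ]
ink [571.85374742 189.74416286  70.        ] [583.86944902 197.34039282   0.        ]
bowl [690.63207489 151.33722305  38.        ] [701.24040382 159.40044424   0.        ]
brush tips [491.90474402 190.97166739 170.        ] [469.17810085 150.94077798 170.        ]
cam in tool [ 7.37464207e+01  1.16339104e-01 -1.68237457e+02] 
 [[ 9.48531239e-04 -9.56696063e-01 -2.91087176e-01]
 [ 9.99999550e-01  8.99492677e-04  3.02279581e-04]
 [-2.73589018e-05 -2.91087332e-01  9.56696485e-01]]
0 1 [560, 150, 280] [ 0.17  0.06  1.44 -0.    1.65  0.23]
0 1 [475, 40, 235] [-0.02 -0.22  1.78 -0.    1.58  0.03]
0 1 [650, 130, 260] [ 0.12  0.29  1.22 -0.    1.64  0.18]
0 -1 [560, 150, 280] None
0 -1 [475, 40, 235] None
0 -1 [650, 130, 260] None
30 1 [560, 150, 280] [ 0.47  0.3   1.25 -0.47  1.84  0.46]
30 1 [475, 40, 235] [ 0.35 -0.02  1.69 -0.48  1.68  0.41]
30 1 [650, 130, 260] [ 0.39  0.51  1.03 -0.48  1.81  0.38]
30 -1 [560, 150, 280] None
30 -1 [475, 40, 235] N
[... 722 characters left out ...]
2.16  0.51]
75 1 [475, 40, 235] [ 0.62  0.51  1.53 -0.98  2.    0.69]
75 1 [650, 130, 260] [ 0.58  0.98  0.78 -1.13  2.12  0.4 ]
75 -1 [560, 150, 280] [ 0.67  0.79  1.04 -1.05  2.16 -2.63]
75 -1 [475, 40, 235] [ 0.62  0.51  1.53 -0.98  2.   -2.45]
75 -1 [650, 130, 260] None
90 1 [560, 150, 280] [ 0.68  0.94  1.   -1.25  2.25  0.48]
90 1 [475, 40, 235] [ 0.63  0.69  1.49 -1.13  2.12  0.74]
90 1 [650, 130, 260] None
90 -1 [560, 150, 280] None
90 -1 [475, 40, 235] [ 0.63  0.69  1.49 -1.13  2.12 -2.41]
90 -1 [650, 130, 260] None
n 1 [-0.03  0.26  1.32 -0.    1.55 -1.55]
n 1 [-0.04 -0.21  1.81 -0.    1.55 -1.56]
n -1 [-0.03  0.26  1.32  0.    1.55  1.6 ]
n -1 [-0.04 -0.21  1.81  0.    1.55  1.58]
```

```bash
python3 - <<'E'
from h import *
import pickle
cs=[]
for i,(a,p) in enumerate([(45,[560,70,340]),(60,[555,90,310])]):
  a=np.radians(a);zt=-np.sin(a)*n-np.cos(a)*Z
  o=rot(zt,u)
  try: ctrl.move_ptp(p,o)
  except ctrl.PlanningError as e: print(e);continue
  ctrl.pause(0.2)
  c=optics.camera("wrist");cs.append(c);cv2.imwrite(f"pics/w1_{i}.png",c["frame"][:,:,::-1])
  print(status.read_state()["clock"],np.round(c["pose"][:3,3]))
pickle.dump(cs,open("w1.pkl","wb"))
E
```

```text
2.85 [570. 240. 407.]
3.4333 [567. 270. 335.]
```

View pics/w1_0.png

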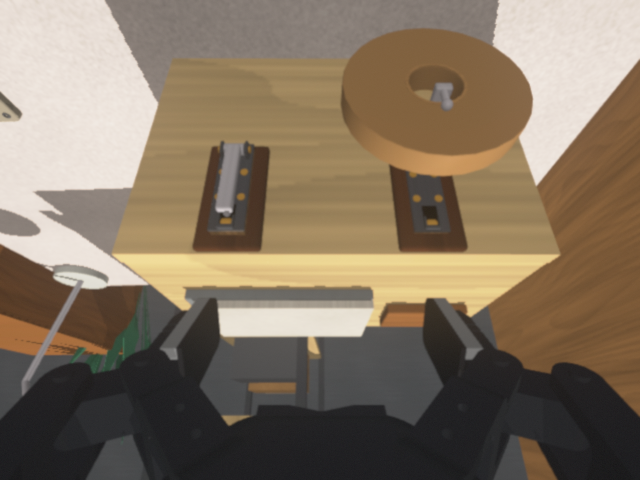

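View pics/w1_1.png

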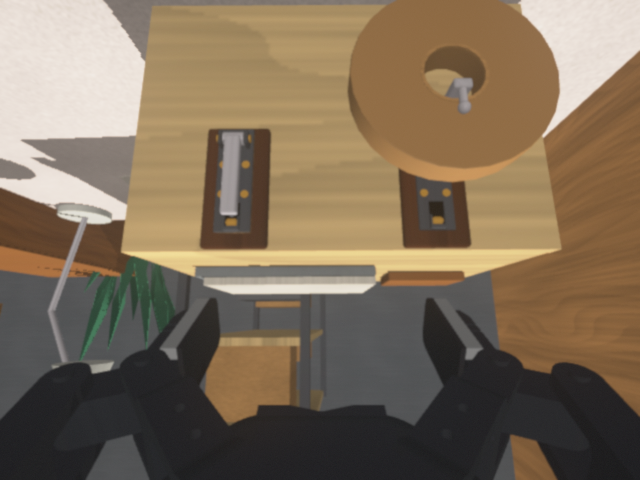

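```bash
python3 - <<'E'
from h import *
import pickle
cs=pickle.load(open("w1.pkl","rb"))
out=[]
for c in cs:
  f=c["frame"][:,:,::-1]
  a=cv2.resize(f[120:260,190:280],None,fx=4.2,fy=4.2,interpolation=cv2.INTER_CUBIC); out.append(a)
cv2.imwrite("pics/cb.png",np.hstack(out))
out=[]
for c in cs:
  f=c["frame"][:,:,::-1]
  out.append(cv2.resize(f[0:260,335:565],None,fx=1.7,fy=1.7,interpolation=cv2.INTER_CUBIC))
cv2.imwrite("pics/ca.png",np.hstack(out))
E
```

```text
(no output)
```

View pics/cb.png

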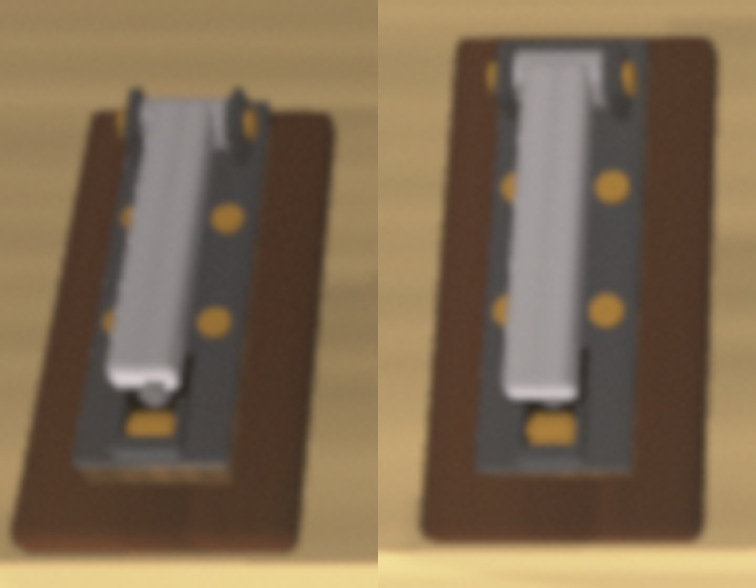

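View pics/ca.png

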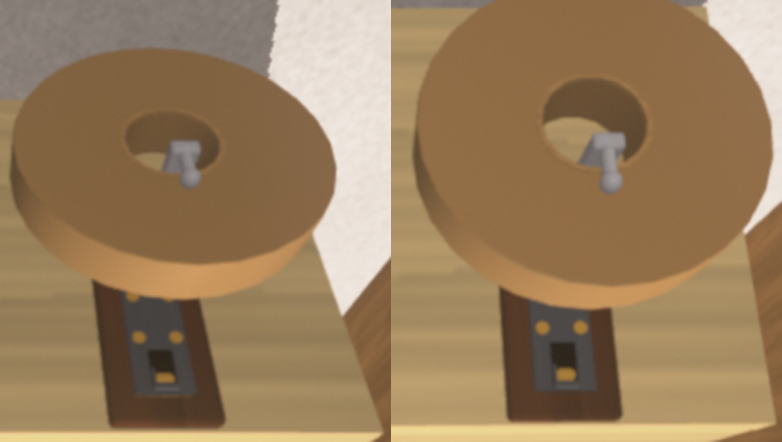

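```bash
cat >> h.py <<'E'
def loc(P): # unit panel frame: along u, out of block front face(+10), z
    q=np.asarray(P)-P0;return np.array([q@u,q@n-10,P[2]])
E
python3 - <<'E'
from h import *
import pickle
d=pickle.load(open("cams.pkl","rb"));t,s=d["top"],d["scene"];v0,v1=pickle.load(open("w1.pkl","rb"))
B0=lambda x,y:(190+x/4.2,120+y/4.2);B1=lambda x,y:(190+(x-378)/4.2,120+y/4.2)
A0=lambda x,y:(335+x/1.7,y/1.7);A1=lambda x,y:(335+(x-391)/1.7,y/1.7)
T2=lambda x,y:(400+x/4.6,230+y/4.6);S1=lambda x,y:(90+x/5,80+y/5);T=lambda x,y:(380+x/4.6,100+y/4.6);S2=lambda x,y:(90+x/3.5,160+y/3.5)
def rep(n_,o):
  p=tri(o);print(n_,np.round(p,1),"loc",np.round(loc(p),1),[np.round(proj(c,p)[0]-uv,1).tolist() for c,uv in o])
rep("B tip outer mid w",[(v0,B0(146,372)),(v1,B1(541,387))])
rep("B tip all",[(v0,B0(146,372)),(v1,B1(541,387)),(s,S1(590,197)),(t,T2(130,237))])
rep("B tip L",[(v0,B0(108,368)),(v1,B1(503,385))]);rep("B tip R",[(v0,B0(185,375)),(v1,B1(580,388))])
rep("B bottom mid",[(v0,B0(175,100)),(v1,B1(550,55))])
for nm,a,b in [("padB topL",(12,550),(422,540)),("padB topR",(298,550),(702,540)),("padB botL",(95,112),(460,40)),("padB botR",(332,115),(715,40)),("plB topL",(75,465),(476,470)),("plB topR",(230,468),(632,470))]: rep(nm,[(v0,B0(*a)),(v1,B1(*b))])
for nm,a,b in [("padA topL",(110,427),(507,420)),("padA topR",(224,427),(621,420)),("plA topL",(133,396),(534,390)),("plA topR",(196,395),(597,390)),
 ("A ball",(190,178),(611,182)),("A end/upper mid",(185,146),(609,137)),("hole c",(172,143),(595,124)),("roll top front",(195,263),(600,285)),]: rep(nm,[(v0,A0(*a)),(v1,A1(*b))])
rep("A ball all",[(v0,A0(190,178)),(v1,A1(611,182)),(s,S2(398,297)),(t,T(76,410))])
rep("roll L/R: ",[(v0,A0(14,135)),(v1,A1(418,125))])
rep("R",[(v0,A0(335,172)),(v1,A1(773,160))])
E
```

```text
B tip outer mid w [475.1  -2.4 247.7] loc [108.2  26.9 247.7] [[-0.3, 0.0], [0.3, -0.0]]
B tip all [476.3  -0.5 249.7] loc [109.3  28.8 249.7] [[0.1, 0.7], [0.8, 1.5], [-1.3, 1.0], [-1.6, 1.3]]
B tip L [468.1  -0.5 247.7] loc [101.   28.3 247.7] [[-0.2, 0.0], [0.2, -0.0]]
B tip R [482.5  -4.2 247.5] loc [115.6  25.5 247.5] [[-0.3, 0.0], [0.3, -0.0]]
B bottom mid [471.9  -4.3 173.7] loc [105.1  24.8 173.7] [[0.2, 0.0], [-0.3, 0.0]]
padB topL [440.7 -32.1 272. ] loc [ 75.6  -4.8 272. ] [[-0.1, 0.0], [0.1, -0.0]]
padB topR [501.4 -34.  272.7] loc [136.2  -3.2 272.7] [[-0.2, 0.0], [0.2, -0.0]]
padB botL [444.  -24.7 157.1] loc [ 78.4   2.8 157.1] [[-0.0, -0.0], [0.0, -0.0]]
padB botR [501.6 -29.4 156.6] loc [136.2   1.4 156.6] [[0.2, -0.0], [-0.2, 0.0]]
plB topL [457.9 -16.2 260.8] loc [ 91.7  12.1 260.8] [[-0.3, 0.0], [0.3, -0.0]]
plB topR [489.4 -19.5 260.7] loc [123.4  10.6 260.7] [[-0.1, 0.0], [0.1, -0.0]]
padA topL [624.4 -43.6 271.6] loc [259.5  -5.7 271.6] [[-0.3, 0.0], [0.3, -0.0]]
padA topR [683.9 -45.2 272.4] loc [319.1  -3.9 272.4] [[0.3, -0.0], [-0.3, -0.0]]
plA topL [637.5 -36.8 257.2] loc [272.3   1.9 257.2] [[0.5, -0.0], [-0.5, 0.0]]
plA topR [669.6 -35.7 258.1] loc [304.3   4.8 258.1] [[0.5, -0.0], [-0.5, 0.0]]
A ball [657.1  44.5 188.7] loc [287.1  84.2 188.7] [[0.2, -0.0], [-0.2, 0.0]]
A end/upper mid [658.4  44.2 166.9] loc [288.5  84.  166.9] [[0.2, -0.0], [-0.2, 0.0]]
hole c [656.6  35.2 153.3] loc [287.2  74.9 153.3] [[0.2, -0.1], [-0.2, 0.0]]
roll top front [653.3  34.8 230.5] loc [283.9  74.2 230.5] [[-1.9, 0.3], [2.0, -0.1]]
A ball all [656.3  43.2 186.9] loc [286.5  82.9 186.9] [[-1.6, -0.3], [-2.1, -1.1], [-1.0, -0.6], [-0.7, -1.5]]
roll L/R:  [577.3  50.9 161.9] loc [207.1  85.9 161.9] [[-0.2, 0.0], [0.2, -0.0]]
R [734.7  27.6 170.1] loc [365.6  71.7 170.1] [[0.7, -0.2], [-0.8, 0.1]]
```

```bash
cat >> h.py <<'E'
def W(a,o,z): # world from loc
    p=P0+a*u+(o+10)*n;return np.array([p[0],p[1],z])
def tilt(deg,yt=None):
    a=np.radians(deg);return rot(-np.sin(a)*n-np.cos(a)*Z,u if yt is None else yt)
def st(msg=""):
    s=status.read_state();f=np.array(s["wrist_force"]);print(msg,"t%.2f"%s["clock"],"loc",np.round(loc(s["tcp_pos"]),1),"F(u,n,z)",np.round([f@u,f@n,f[2]],1),"gap %.2f"%s["finger_gap"]);return s
def snap(n_,name):
    c=optics.camera(n_);cv2.imwrite("pics/"+name,c["frame"][:,:,::-1]);return c
E
python3 - <<'E'
from h import *
ctrl.move_ptp(W(108.5,36,300),tilt(0)); st()
print(ctrl.servo_line(W(108.5,31,262),velocity=80,guard=6)); st()
snap("wrist","g1.png");snap("scene","g1s.png")
E
```

```text
t4.33 loc [108.4  35.4 300.9] F(u,n,z) [ 0.7 -0.4 -0.1] gap 1.00
False
 t4.96 loc [108.3  31.1 261.7] F(u,n,z) [ 0.2  0.8 -0.5] gap 1.00
```

View pics/g1.png

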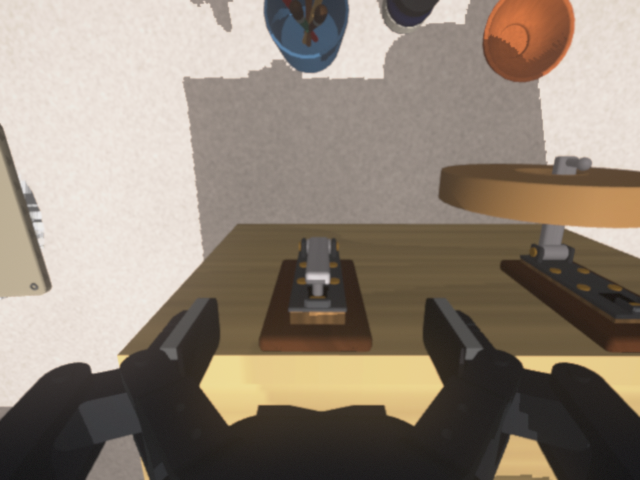

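```bash
python3 - <<'E'
import cv2
f=cv2.imread("pics/g1s.png")[20:220,80:320];cv2.imwrite("pics/g1sc.png",cv2.resize(f,None,fx=3,fy=3,interpolation=2))
E
```

```text
(no output)
```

View pics/g1sc.png

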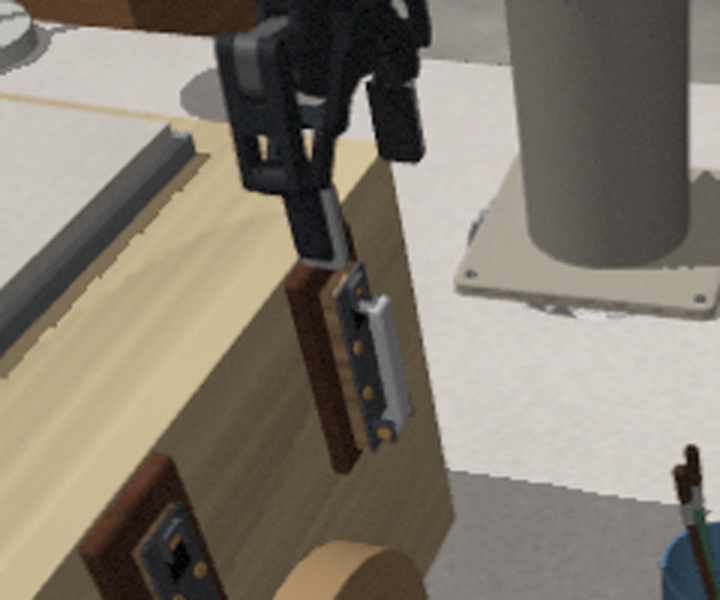

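```bash
python3 - <<'E'
from h import *
c=snap("wrist","g2.png");crop(c,240,220,400,360,"g2c.png",5)
st();p=status.read_state()["tcp_pos"];print(proj(c,p),proj(c,p-[0,0,13]))
for r in (262,266,280,285): print(r,loc(atz(c,(318,r),248)),loc(atz(c,(318,r),250)))
E
```

```text
t5.11 loc [108.9  31.  262.7] F(u,n,z) [-0.3 -0.9 -0.2] gap 1.00
[[319.97142013 279.35139142]] [[320.01568673 269.88256708]]
262 [107.72986966  35.02375741 248.        ] [107.74570013  35.79226726 250.        ]
266 [107.72612922  32.61946191 248.        ] [107.74200062  33.41427824 250.        ]
280 [107.71284143  24.06753764 248.        ] [107.72885822  24.95592442 250.        ]
285 [107.70802034  20.96064964 248.        ] [107.72408987  21.88303028 250.        ]
```

View pics/g2c.png

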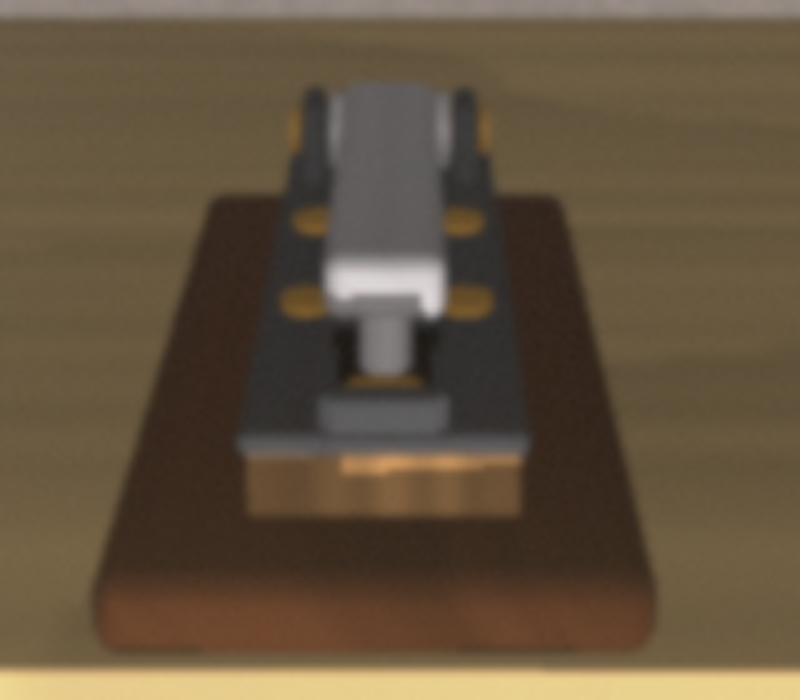

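```bash
python3 - <<'E'
from h import *
print(ctrl.servo_line(W(107.6,31.5,228),velocity=60,guard=5)); st()
ctrl.close_gripper(20); st("closed");ctrl.pause(.2);st()
snap("scene","g3.png");c=snap("wrist","g3w.png");
f=cv2.imread("pics/g3.png")[20:220,80:320];cv2.imwrite("pics/g3c.png",np.hstack([cv2.resize(f,None,fx=2,fy=2,interpolation=2),cv2.resize(cv2.imread("pics/g3w.png")[220:420,220:420],(400,400))]))
E
```

```text
False
 t5.83 loc [107.6  31.5 228.1] F(u,n,z) [-0.1 -0.7 -0.2] gap 1.00
closed t6.59 loc [107.6  31.5 228. ] F(u,n,z) [ 0.3  0.  -0.1] gap 0.00
 t6.79 loc [107.6  31.5 228. ] F(u,n,z) [-0.9  0.2  0.6] gap -0.00
```

View pics/g3c.png

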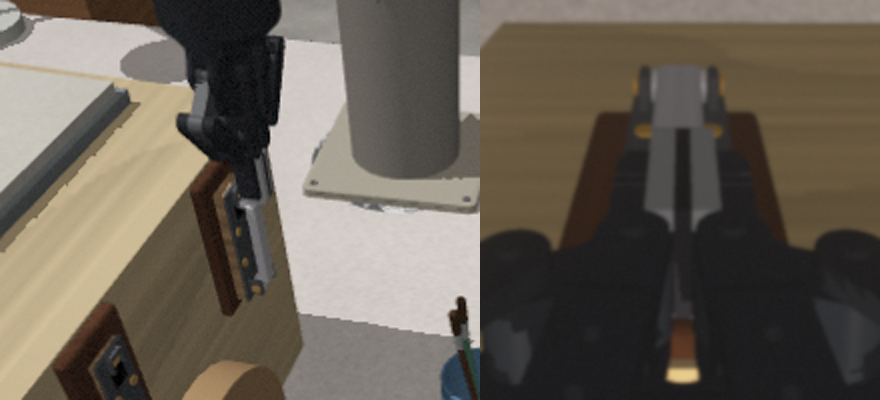

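```bash
python3 - <<'E'
import cv2
a=cv2.imread("pics/g3w.png")[230:380,260:380];b=cv2.imread("pics/g3.png")[80:180,150:240]
cv2.imwrite("pics/g4.png",np.hstack([cv2.resize(a,(400,500),interpolation=2),cv2.resize(b,(400,500),interpolation=2)])) if 0 else None
import numpy as np
cv2.imwrite("pics/g4.png",np.hstack([cv2.resize(a,(400,500),interpolation=2),cv2.resize(b,(400,500),interpolation=2)]))
E
```

```text
(no output)
```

View pics/g4.png

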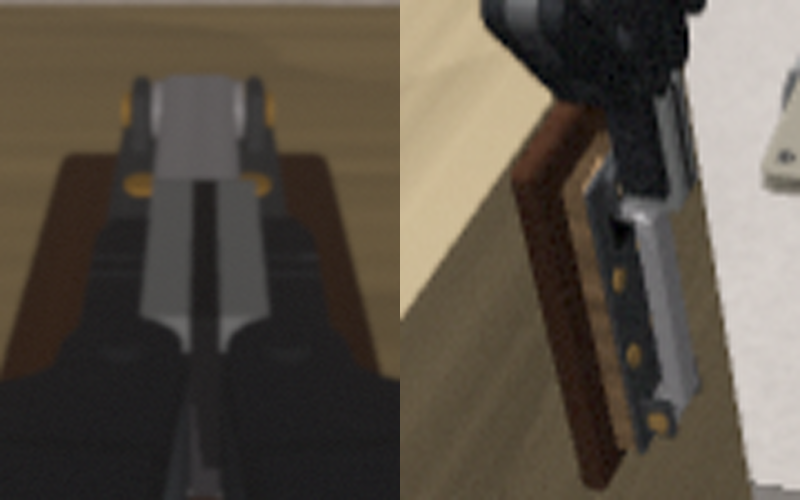

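```bash
python3 - <<'E'
from h import *
c=optics.camera("scene");w=optics.camera("wrist")
s=st();p=s["tcp_pos"]
for dz in (0,13,20,30): print(dz,proj(c,p+[0,0,dz]),proj(w,p+[0,0,dz]))
print(proj(c,W(107.6,31.5,248)),proj(c,W(107.6,29,248)),proj(c,W(107.6,21,176)))
crop(c,150,60,250,180,"g5.png",5)
E
```

```text
t6.99 loc [107.6  31.5 228. ] F(u,n,z) [ 0.3 -0.6 -0.7] gap 0.00
0 [[211.3417119  132.41093706]] [[319.89051352 279.19156077]]
13 [[209.85797354 125.06136529]] [[319.8097995  290.02732132]]
20 [[209.03940149 121.00886158]] [[319.76123993 296.54593632]]
30 [[207.84525656 115.0998344 ]] [[319.68451992 306.84410714]]
[[209.03295458 121.01640787]] [[207.43071166 120.77729786]] [[210.63343436 158.71194088]]
```

View pics/g5.png

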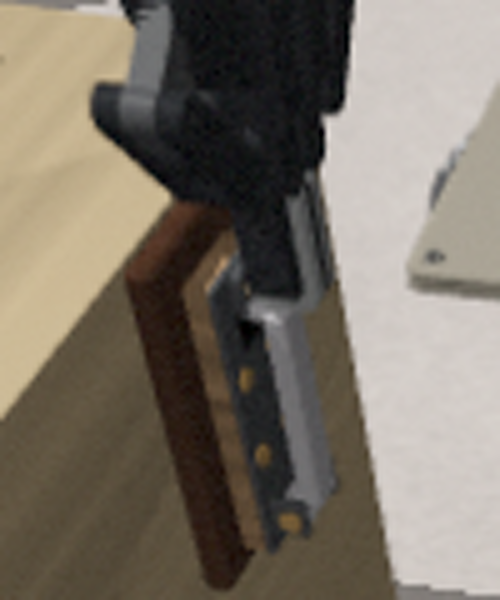

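```bash
python3 - <<'E'
from h import *
ctrl.gripper_open()
print(ctrl.servo_line(W(107.6,31.5,212),velocity=60,guard=4)); st()
snap("scene","g6o.png")
ctrl.close_gripper(20); st("closed");ctrl.pause(.1);st()
c=snap("scene","g6.png")
a=cv2.imread("pics/g6o.png")[60:180,150:250];b=cv2.imread("pics/g6.png")[60:180,150:250];w=snap("wrist","g6w.png")["frame"][230:380,260:380,::-1]
cv2.imwrite("pics/g6c.png",np.hstack([cv2.resize(x,(266,320),interpolation=2) for x in (a,b,w)]))
E
```

```text
False
 t8.19 loc [107.1  31.5 211.2] F(u,n,z) [-0.6  0.4  1.3] gap 1.00
closed t8.89 loc [107.2  31.5 212.2] F(u,n,z) [-4.7  0.4  4.4] gap 0.15
 t8.99 loc [107.2  31.5 212.2] F(u,n,z) [-4.9 -0.4  4.5] gap 0.15
```

View pics/g6c.png

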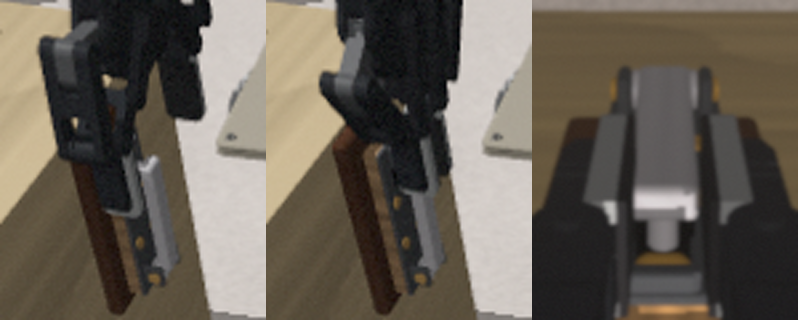

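```bash
cat >> h.py <<'E'
def arc(pin,a0,o0,z0,phi0,phi):
    r=np.radians(phi-phi0);dy,dz=o0-pin[0],z0-pin[1]
    return W(a0,pin[0]+dy*np.cos(r)+dz*np.sin(r),pin[1]-dy*np.sin(r)+dz*np.cos(r)),tilt(phi)
E
python3 - <<'E'
from h import *
for phi in (1,2,3,4,5,6,8,10,14,20,26,32,38):
  p,o=arc((20,175),107.2,31.5,212,0,phi)
  ctrl.servo_line(p,o,velocity=15 if phi<8 else 40); st(phi)
b=snap("scene","p1.png")["frame"][60:260,100:340,::-1];w=snap("wrist","p1w.png")["frame"][180:380,200:440,::-1]
cv2.imwrite("pics/p1c.png",np.hstack([cv2.resize(x,(390,325),interpolation=2) for x in (b,w)]))
E
```

```text
1 t9.34 loc [107.1  31.9 212. ] F(u,n,z) [-4.6 -2.7  5. ] gap 0.15
2 t9.59 loc [107.2  32.2 211.9] F(u,n,z) [-4.6 -4.8  5.2] gap 0.15
3 t9.84 loc [107.2  32.7 211.7] F(u,n,z) [-5.1 -4.8  5.7] gap 0.15
4 t10.09 loc [107.2  33.5 211.4] F(u,n,z) [-5.8 -4.2  4.8] gap 0.15
5 t10.34 loc [107.1  34.4 211.2] F(u,n,z) [-4.7 -2.   6. ] gap 0.15
6 t10.59 loc [107.1  35.3 210.9] F(u,n,z) [-5.6 -1.   6.3] gap 0.15
8 t10.84 loc [107.1  37.  210.3] F(u,n,z) [-4.6  0.2  5.2] gap 0.15
10 t11.09 loc [107.2  37.9 209.8] F(u,n,z) [-5.3 -0.7  5.9] gap 0.15
14 t11.34 loc [107.2  40.7 208.4] F(u,n,z) [-5.  -0.5  6.2] gap 0.15
20 t11.60 loc [107.   44.4 205.7] F(u,n,z) [-4.1 -0.8  6.3] gap 0.15
26 t11.86 loc [106.9  47.4 202.7] F(u,n,z) [-3.9 -0.5  4.3] gap 0.15
32 t12.12 loc [106.7  50.  199.5] F(u,n,z) [-3.7  1.   2.5] gap 0.15
38 t12.38 loc [106.8  52.3 196.5] F(u,n,z) [-3.6  0.7  2.6] gap 0.15
```

View pics/p1c.png

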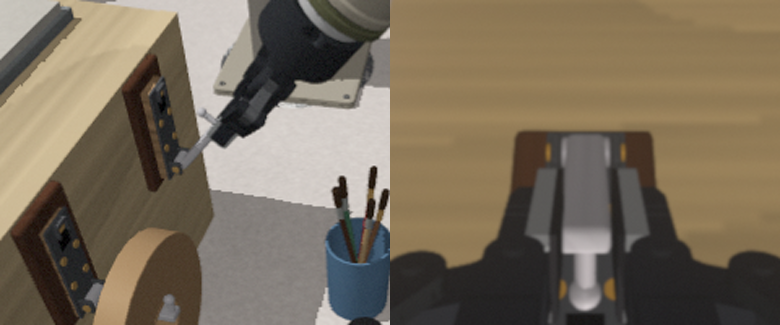

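```bash
python3 - <<'E'
from h import *
def G(phi,t):
  r=np.radians(phi);a=np.radians(t);dy,dz=11.5,55.7
  o=20+dy*np.cos(r)+dz*np.sin(r)+18.7*(-np.sin(a)); z=175-dy*np.sin(r)+dz*np.cos(r)-18.7*np.cos(a)
  return W(107,o,z),tilt(t)
for phi,t in ((43,42),(48,46),(54,48),(60,48),(66,48),(72,48)):
  p,o=G(phi,t); ctrl.servo_line(p,o,velocity=30); s=st(phi)
  if np.linalg.norm(s["wrist_force"])>13: print("stop");break
b=snap("scene","p2.png")["frame"][60:260,100:340,::-1];w=snap("wrist","p2w.png")["frame"][180:380,200:440,::-1]
cv2.imwrite("pics/p2c.png",np.hstack([cv2.resize(x,(390,325),interpolation=2) for x in (b,w)]))
E
```

```text
43 t12.75 loc [107.   53.8 193.9] F(u,n,z) [-3.6  0.6  3. ] gap 0.16
48 t13.03 loc [106.8  55.5 190.5] F(u,n,z) [-3.5  0.6  2.1] gap 0.16
54 t13.35 loc [107.   57.8 186.3] F(u,n,z) [-4.6  1.4  4.2] gap 0.15
60 t13.70 loc [107.2  60.4 181.1] F(u,n,z) [-5.2  4.7  6.8] gap 0.15
66 t14.05 loc [107.4  62.4 175.4] F(u,n,z) [-6.2  7.9  7.5] gap 0.15
72 t14.40 loc [107.4  63.9 169.5] F(u,n,z) [-6.1 11.1  6.5] gap 0.16
stop
```

View pics/p2c.png

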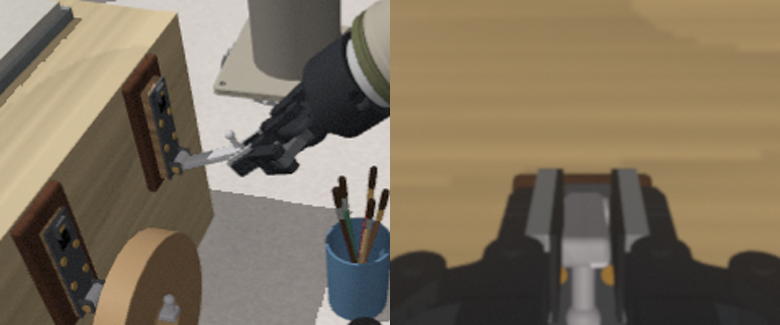

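```bash
python3 - <<'E'
from h import *
ctrl.gripper_open();s=st("open")
zt=R.from_rotvec(s["orientation"]).as_matrix()[:,2]
ctrl.servo_line(s["tcp_pos"]-90*zt,velocity=200)
ctrl.close_gripper(20)
ctrl.move_ptp(W(107,66,235),tilt(0));ctrl.pause(.2);st("above")
b=snap("scene","p3.png")["frame"][60:260,100:340,::-1];w=snap("wrist","p3w.png")["frame"][180:380,200:440,::-1]
cv2.imwrite("pics/p3c.png",np.hstack([cv2.resize(x,(390,325),interpolation=2) for x in (b,w)]))
E
```

```text
open t15.20 loc [107.   62.6 168.7] F(u,n,z) [-0.6  0.   0.3] gap 1.00
above t17.56 loc [106.4  67.4 233.6] F(u,n,z) [-0.  -0.8 -0.1] gap 0.00
```

View pics/p3c.png

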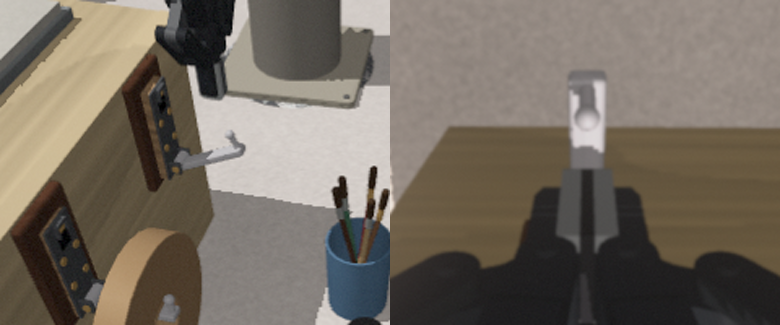

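```bash
python3 - <<'E'
from h import *
c=optics.camera("scene");p=status.read_state()["tcp_pos"];print(proj(c,p),proj(c,p+[0,0,20]),proj(c,p+11*n),proj(c,p-11*n));crop(c,200,80,260,180,"p4.png",6)
w=optics.camera("wrist")
for x in (p,p+11*n,p+11*n+[0,0,18]): print(proj(w,x))
# measure hook b now: lip ball
E
```

```text
[[233.42495058 132.04611693]] [[231.6261896 120.4816393]] [[240.46871625 133.10846498]] [[226.41080926 130.98714658]]
[[319.90700881 279.21834136]]
[[319.95463565 259.52496978]]
[[319.76470892 273.19003187]]
```

View pics/p4.png

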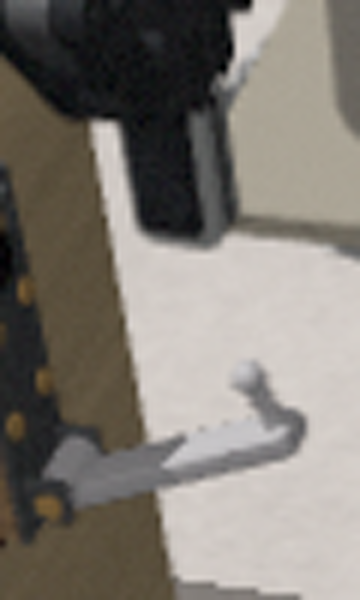

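```bash
python3 - <<'E'
from h import *
print(ctrl.servo_line(W(107,67,182),velocity=60,guard=5));st()
z=status.read_state()["tcp_pos"][2]
z=round(z)
for i in range(40):
  z-=1.0; ctrl.servo_line(W(107,67,z),velocity=15)
  s=status.read_state();f=np.mean([status.read_state()["wrist_force"][2] for _ in range(3)]);print(z,round(s["tcp_pos"][2],1),round(f,1),end=" | ")
  if f>8.5: break
st("end")
b=snap("scene","p5.png")["frame"][60:260,100:340,::-1];w=snap("wrist","p5w.png")["frame"][180:380,200:440,::-1]
cv2.imwrite("pics/p5c.png",np.hstack([cv2.resize(x,(390,325),interpolation=2) for x in (b,w)]))
E
```

```text
False
 t18.79 loc [106.8  66.5 181.8] F(u,n,z) [ 0.4 -4.1 -1.9] gap 0.01
181.0 181.2 0.4 | 180.0 180.3 1.9 | 179.0 179.2 1.8 | 178.0 178.0 1.9 | 177.0 176.9 2.2 | 176.0 175.8 1.4 | 175.0 174.9 0.1 | 174.0 173.9 -0.2 | 173.0 172.9 1.2 | 172.0 171.9 0.3 | 171.0 170.9 1.0 | 170.0 169.9 1.0 | 169.0 168.9 1.0 | 168.0 167.9 -0.3 | 167.0 167.1 3.1 | 166.0 166.2 3.8 | 165.0 165.1 3.9 | 164.0 163.9 3.3 | 163.0 162.9 3.4 | 162.0 161.9 3.3 | 161.0 160.9 2.9 | 160.0 159.9 3.1 | 159.0 158.9 3.2 | 158.0 157.9 3.7 | 157.0 156.9 3.5 | 156.0 155.9 3.6 | 155.0 154.9 4.0 | 154.0 153.9 2.7 | 153.0 152.9 4.0 | 152.0 151.9 3.0 | 151.0 151.0 3.4 | 150.0 150.6 8.6 | end t26.79 loc [107.2  67.  150.6] F(u,n,z) [-1.8  2.5  8.6] gap 0.00
```

View pics/p5c.png

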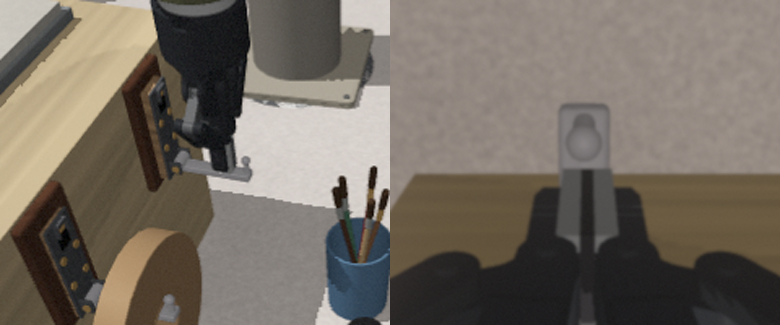

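```bash
python3 - <<'E'
from h import *
ctrl.pause(0.25)
ctrl.servo_line(W(107,66,175),velocity=60);st("off")
ctrl.servo_line(W(107,66,270),velocity=250)
ctrl.move_ptp(W(286.5,70,265),tilt(0,n));ctrl.gripper_open();st()
w=snap("wrist","r1.png");import pickle;pickle.dump(w,open("r1.pkl","wb"));snap("scene","r1s.png")
E
```

```text
off t27.71 loc [107.1  65.9 175.1] F(u,n,z) [-0.1 -0.4 -0.4] gap 0.00
 t30.43 loc [286.5  70.  265. ] F(u,n,z) [ 0.7 -0.1  0. ] gap 1.00
```

View pics/r1.png

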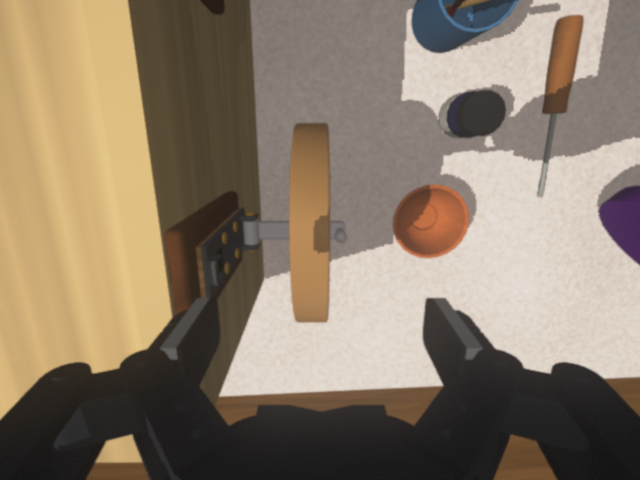

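View pics/r1s.png

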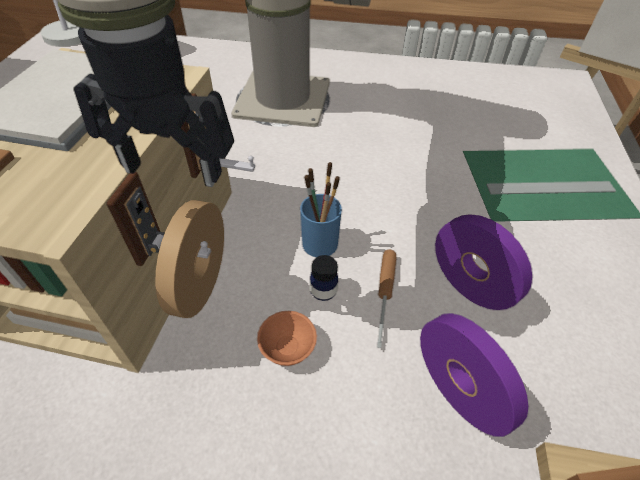

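```bash
python3 - <<'E'
from h import *
import pickle
w=pickle.load(open("r1.pkl","rb"))
for z in (231,235):
  for uv in ((289.5,225),(330,225),(310,225)): print(z,uv,np.round(loc(atz(w,uv,z)),1))
for x in (W(286.5,64.5,231),W(286.5,70,265),W(206.5,64.5,151),W(366.5,64.5,151)): print(proj(w,x))
for uv in ((293,135),(328,135),(293,315),(328,315)): print(uv,np.round(loc(atz(w,uv,151)),1))
print("plate top edge corner", [np.round(loc(atz(w,uv,257)),1) for uv in ((200,262),(208,300),(218,290))],"pad", np.round(loc(atz(w,(170,232),272)),1),np.round(loc(atz(w,(185,305),272)),1))
crop(w,150,180,350,340,"r2.png",4)
E
```

```text
231 (289.5, 225) [266.7  51.2 231. ]
231 (330, 225) [266.7  75.5 231. ]
231 (310, 225) [266.7  63.5 231. ]
235 (289.5, 225) [265.7  51.6 235. ]
235 (330, 225) [265.6  75.4 235. ]
235 (310, 225) [265.6  63.6 235. ]
[[311.91483028 256.02552697]]
[[320.81037466 278.32080467]]
[[313.8006077  122.49082506]]
[[314.70418571 308.99738538]]
(293, 135) [215.7  48.3 151. ]
(328, 135) [215.7  75.5 151. ]
(293, 315) [372.6  44.8 151. ]
(328, 315) [372.6  76.5 151. ]
plate top edge corner [array([280.5,   4.8, 257. ]), array([303.2,   7. , 257. ]), array([297.1,  13.1, 257. ])] pad [259.3  -2.6 272. ] [298.3   0.3 272. ]
```

View pics/r2.png

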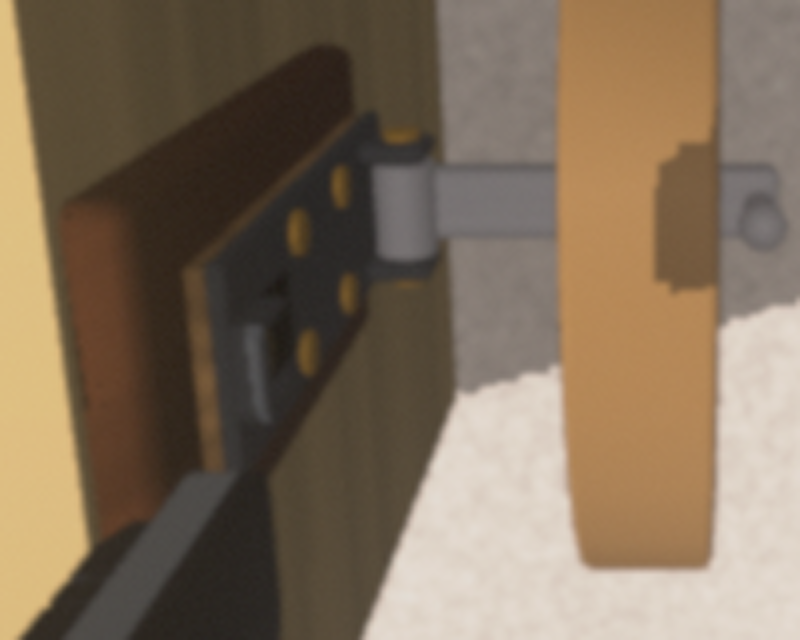

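```bash
python3 - <<'E'
from h import *
print(ctrl.servo_line(W(286.5,70.5,182),velocity=70,guard=4));st()
w=snap("wrist","r3.png");s=snap("scene","r3s.png")
cv2.imwrite("pics/r3c.png",np.hstack([cv2.resize(x,(390,325),interpolation=2) for x in (s["frame"][60:330,60:330,::-1],w["frame"][150:400,180:460,::-1])]))
E
```

```text
True
 t31.49 loc [286.   70.3 190.6] F(u,n,z) [-1.5  0.3  3.7] gap 1.00
```

View pics/r3c.png

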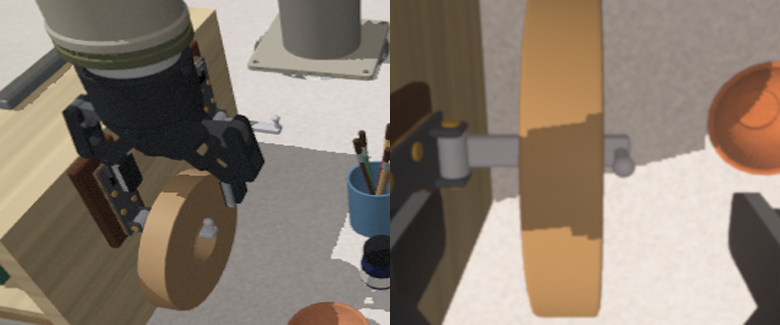

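```bash
python3 - <<'E'
from h import *
for i in range(4): ctrl.pause(.05);st()
E
python3 - <<'E'
import cv2,numpy as np
a=cv2.imread("pics/r3s.png")[90:250,70:260];cv2.imwrite("pics/r4.png",cv2.resize(a,None,fx=4,fy=3.7,interpolation=2))
E
```

```text
t31.64 loc [286.   70.2 190.5] F(u,n,z) [-1.6 -0.3  6.2] gap 1.00
 t31.69 loc [286.   70.2 190.5] F(u,n,z) [-2.  -0.9  6.2] gap 1.00
 t31.74 loc [286.   70.2 190.5] F(u,n,z) [-1.4  0.3  6.9] gap 0.99
 t31.79 loc [286.   70.2 190.5] F(u,n,z) [-1.   0.6  5.4] gap 1.00
```

View pics/r4.png

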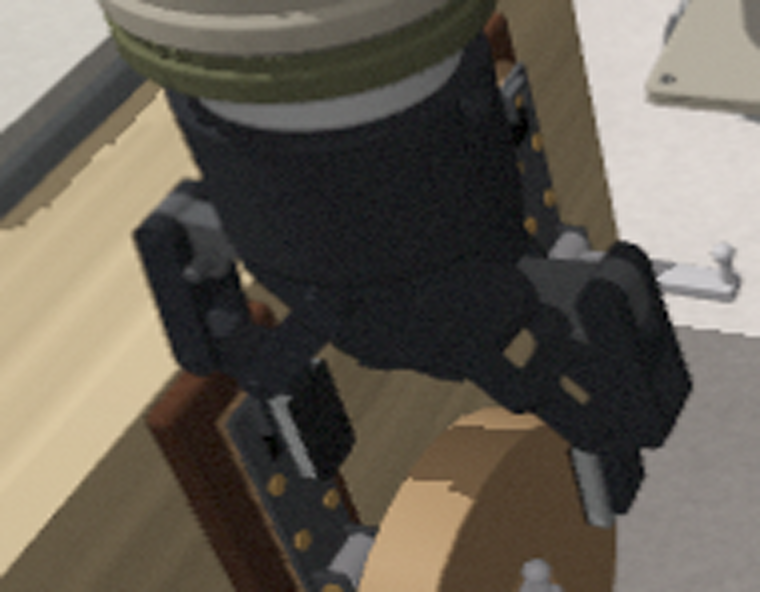

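```bash
python3 - <<'E'
from h import *
ctrl.servo_line(W(286.5,70.2,193.5),velocity=30);st("up")
print(ctrl.servo_line(W(286.5,66.5,193.5),velocity=20,guard=3));st("in")
ctrl.close_gripper(50);st("closed");ctrl.pause(.15);s0=st()
w=snap("wrist","r5.png");s=snap("scene","r5s.png")
cv2.imwrite("pics/r5c.png",np.hstack([cv2.resize(x,(390,325),interpolation=2) for x in (s["frame"][90:330,60:300,::-1],w["frame"][150:400,180:460,::-1])]))
E
```

```text
up t32.08 loc [286.6  70.2 193.4] F(u,n,z) [ 0.6  0.2 -0.4] gap 1.00
True
in t32.29 loc [286.2  69.8 192.9] F(u,n,z) [0.5 2.9 2.2] gap 1.00
closed t32.88 loc [286.   69.4 192.6] F(u,n,z) [ 0.2 -0.4  1.5] gap 0.28
 t33.03 loc [286.   69.4 192.6] F(u,n,z) [-1.  -1.7  1.6] gap 0.28
```

View pics/r5c.png

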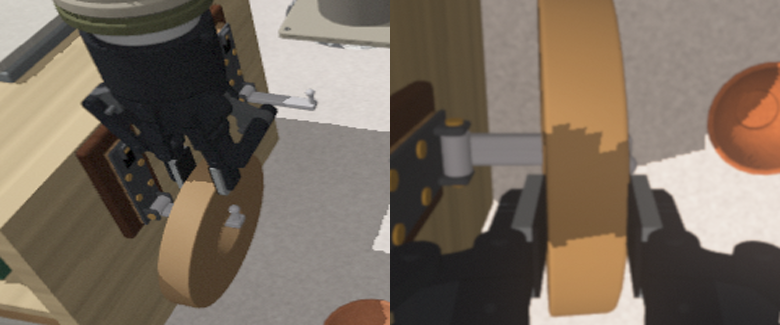

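```bash
python3 - <<'E'
from h import *
s=status.read_state();L=loc(s["tcp_pos"])
ctrl.servo_line(W(286.3,66,L[2]+1),velocity=25);st("in")
ctrl.servo_line(W(286.3,66,L[2]+26),velocity=40);st("up")
w=snap("wrist","r6.png");s=snap("scene","r6s.png")
cv2.imwrite("pics/r6c.png",np.hstack([cv2.resize(x,(390,325),interpolation=2) for x in (s["frame"][90:330,60:300,::-1],w["frame"][150:400,180:460,::-1])]))
E
```

```text
in t33.42 loc [286.1  65.8 193.1] F(u,n,z) [-0.9 -0.7 -1.2] gap 0.28
up t34.20 loc [286.2  66.  218.4] F(u,n,z) [-0.1  0.7 -3. ] gap 0.28
```

View pics/r6c.png

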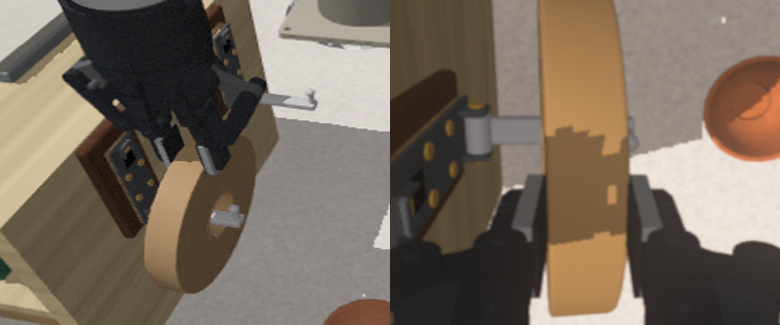

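```bash
python3 - <<'E'
from h import *
print(ctrl.servo_line(W(286.3,120,218.5),velocity=90,guard=6));st("out")
print(ctrl.servo_line(W(106.8,124,221.5),tilt(7,n),velocity=150,guard=12));ctrl.pause(.1);st("at b")
w=snap("wrist","r7.png");s=snap("scene","r7s.png");t=snap("top","r7t.png")
import pickle;pickle.dump((w,s,t),open("r7.pkl","wb"))
cv2.imwrite("pics/r7c.png",np.hstack([cv2.resize(x,(390,325),interpolation=2) for x in (s["frame"][60:300,110:350,::-1],w["frame"][100:400,180:460,::-1])]))
E
```

```text
False
out t35.05 loc [286.2 120.  218.4] F(u,n,z) [ 0.2  0.  -2.2] gap 0.28
False
at b t36.50 loc [107.3 123.8 221.4] F(u,n,z) [ 0.1  0.3 -2.2] gap 0.28
```

View pics/r7c.png

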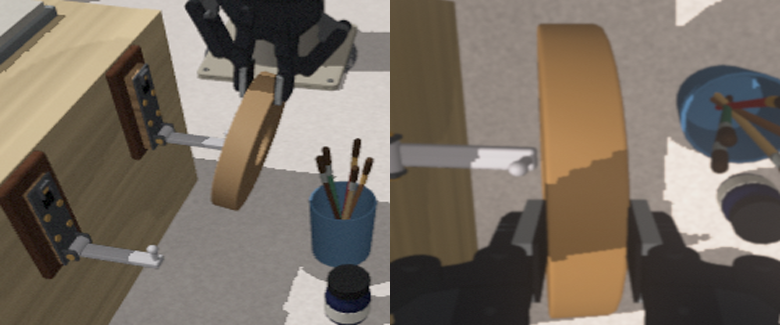

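```bash
python3 - <<'E'
from h import *
import pickle
w,s,t=pickle.load(open("r7.pkl","rb"))
crop(w,180,200,300,280,"r8w.png",4);crop(s,190,120,270,220,"r8s.png",4);crop(t,390,270,450,310,"r8t.png",6)
a=[cv2.imread(f"pics/r8{k}.png") for k in "wst"]
H=max(x.shape[0] for x in a);cv2.imwrite("pics/r8.png",cv2.resize(np.hstack([cv2.copyMakeBorder(x,0,H-x.shape[0],0,0,0) for x in a]),None,fx=.65,fy=.65));print([x.shape for x in a])
E
```

```text
[(320, 480, 3), (400, 320, 3), (240, 360, 3)]
```

View pics/r8.png

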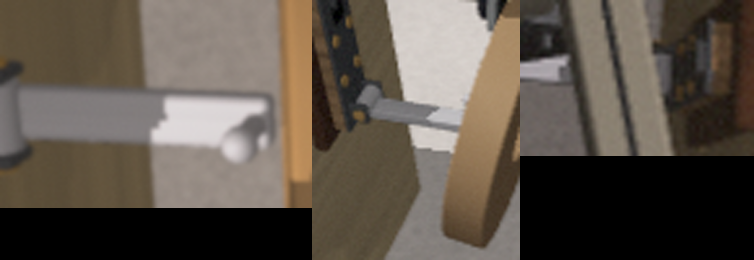

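```bash
python3 - <<'E'
import cv2,numpy as np
a=cv2.imread("pics/r1s.png")[140:190,210:270];b=cv2.imread("pics/r1s.png")[220:270,170:230]
cv2.imwrite("pics/r9.png",np.hstack([cv2.resize(x,None,fx=6,fy=6,interpolation=2) for x in (a,b)]))
E
```

```text
(no output)
```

View pics/r9.png

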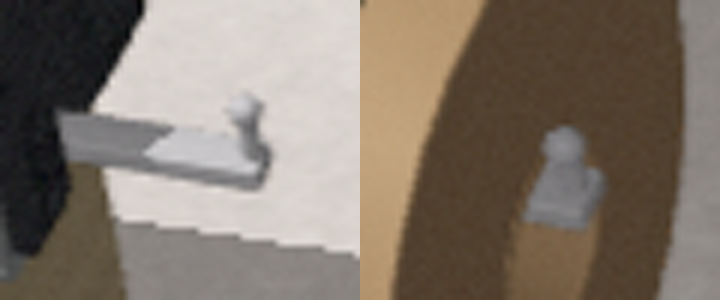

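```bash
python3 - <<'E'
from h import *
import pickle
w,s,t=pickle.load(open("r7.pkl","rb"));w1=pickle.load(open("r1.pkl","rb"))
for nm,o in (("A",[(w1,(341.3,235.5)),(s,(204.2,244.2))]),("B",[(w,(271.5,255)),(s,(250.5,157.8))])):
  p=tri(o);print(nm,np.round(loc(p),1),[np.round(proj(c,p)[0]-uv,1).tolist() for c,uv in o])
# roll center from TCP
st_=status.read_state();Rm=R.from_rotvec(st_["orientation"]).as_matrix();print("hole c",loc(st_["tcp_pos"]+41.3*Rm[:,2]))
E
```

```text
A [286.3  85.  187.5] [[-0.0, 0.0], [0.0, -0.0]]
B [107.   89.  190.3] [[0.1, -0.0], [-0.1, -0.0]]
hole c [107.04519799 118.80940256 180.32583905]
```

```bash
python3 - <<'E'
from h import *
print(ctrl.servo_line(W(107,72.9,221.5),velocity=60,guard=4));st("in")
r=ctrl.servo_line(W(107,72.9,201),velocity=40,guard=4);st(f"down {r}")
if not r:
  for z in np.arange(200.3,184,-0.7):
    ctrl.servo_line(W(107,72.9,z),velocity=15)
    f=np.mean([status.read_state()["wrist_force"][2] for _ in range(3)]);print(round(z,1),round(f,1),end=" | ")
    if f>1.5: break
st()
w=snap("wrist","q1.png");s=snap("scene","q1s.png")
cv2.imwrite("pics/q1c.png",np.hstack([cv2.resize(x,(390,325),interpolation=2) for x in (s["frame"][60:300,110:350,::-1],w["frame"][100:400,180:460,::-1])]))
E
```

```text
False
in t37.65 loc [107.   73.1 221.5] F(u,n,z) [ 0.1  0.3 -1.6] gap 0.28
down False t38.31 loc [107.   72.9 200.9] F(u,n,z) [ 0.4  0.5 -3.1] gap 0.28
200.3 -2.4 | 199.6 -3.1 | 198.9 -3.2 | 198.2 -2.6 | 197.5 -3.0 | 196.8 -3.7 | 196.1 -2.2 | 195.4 -1.3 | 194.7 0.7 | 194.0 4.7 |  t40.81 loc [107.4  72.9 194.6] F(u,n,z) [-0.7 -0.5  4.7] gap 0.28
```

View pics/q1c.png

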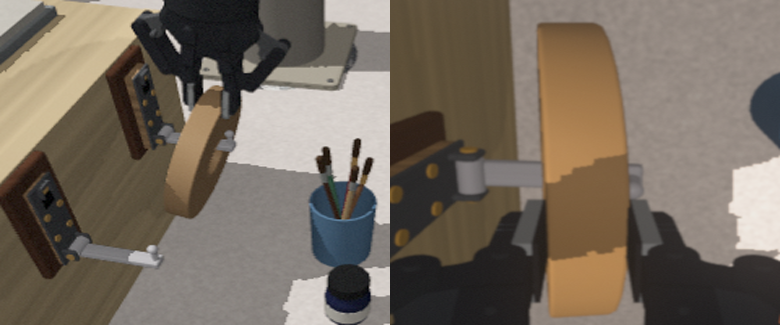

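```bash
python3 - <<'E'
from h import *
ctrl.gripper_open();st("open")
s=status.read_state();zt=R.from_rotvec(s["orientation"]).as_matrix()[:,2]
w=snap("wrist","q2.png")
print(ctrl.servo_line(s["tcp_pos"]-70*zt,velocity=120,guard=8));st("up")
ctrl.pause(.2)
s=snap("scene","q2s.png")
cv2.imwrite("pics/q2c.png",np.hstack([cv2.resize(x,(390,325),interpolation=2) for x in (s["frame"][60:300,110:350,::-1],w["frame"][100:400,180:460,::-1])]))
E
```

```text
open t41.53 loc [107.   72.9 193.9] F(u,n,z) [-0.7 -1.4 -1. ] gap 1.00
False
up t42.32 loc [106.7  81.4 262.7] F(u,n,z) [0.  0.6 0.3] gap 1.00
```

View pics/q2c.png

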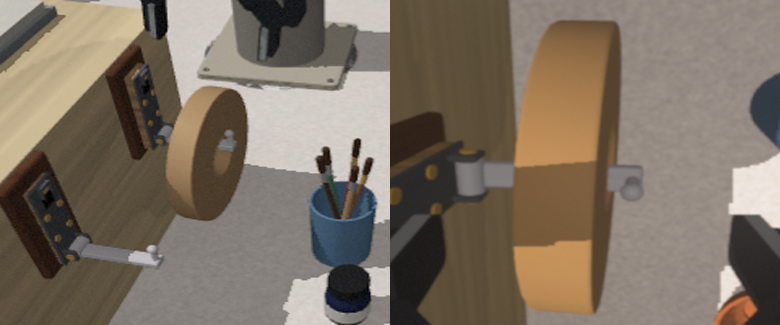

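```bash
cat >> h.py <<'E'
PA=(14.5,172.7)
def QA(phi,t,back=0,ex=0,uu=286.3):
    r,a=np.radians(phi),np.radians(t)
    q=58*np.array([np.sin(r),np.cos(r)])+4*np.array([np.cos(r),-np.sin(r)])+(26-back)*np.array([-np.sin(a),-np.cos(a)])
    return W(uu,PA[0]+q[0]+ex,PA[1]+q[1]),tilt(t)
E
python3 - <<'E'
from h import *
p,o=QA(90,45,back=85);print(loc(p));ctrl.move_ptp(p,o);st("pre")
p,o=QA(90,45);print(ctrl.servo_line(p,o,velocity=110,guard=5));st("at")
w=snap("wrist","a1.png");s=snap("scene","a1s.png")
cv2.imwrite("pics/a1c.png",np.hstack([cv2.resize(x,(390,325),interpolation=2) for x in (s["frame"][100:340,80:320,::-1],w["frame"][100:400,180:460,::-1])]))
E
```

```text
[286.3        114.21930009 210.41930009]
pre t44.19 loc [286.4 114.  210.9] F(u,n,z) [-0.4 -0.7  0.5] gap 1.00
False
at t45.12 loc [286.7  54.6 151.1] F(u,n,z) [0.9 0.4 0.5] gap 1.00
```

View pics/a1c.png

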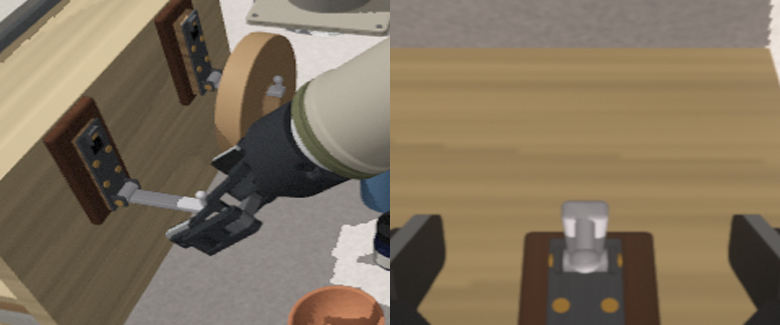

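```bash
python3 - <<'E'
from h import *
ctrl.close_gripper(20);s=st("closed")
if s["finger_gap"]>0.08:
  for phi,t in ((84,45),(76,45),(68,45),(60,45),(52,45),(44,40),(36,34),(28,28),(20,20),(14,14)):
    p,o=QA(phi,t);ctrl.servo_line(p,o,velocity=35);s=st(phi)
    f=np.array(s["wrist_force"]);
    if np.hypot(f@n,f[2])>15: print("stop");break
w=snap("wrist","a2.png");s=snap("scene","a2s.png")
cv2.imwrite("pics/a2c.png",np.hstack([cv2.resize(x,(390,325),interpolation=2) for x in (s["frame"][100:340,80:320,::-1],w["frame"][100:400,180:460,::-1])]))
E
```

```text
closed t45.87 loc [286.2  54.2 150.3] F(u,n,z) [-1.4  1.6 -0.5] gap 0.15
84 t46.19 loc [286.1  54.  156.1] F(u,n,z) [-0.5 -0.2 -3.9] gap 0.16
76 t46.58 loc [286.3  52.9 165.1] F(u,n,z) [-0.4 -3.7 -4.6] gap 0.16
68 t46.96 loc [286.3  51.2 172.9] F(u,n,z) [-0.8 -4.2 -3.4] gap 0.16
60 t47.34 loc [286.4  48.4 180.4] F(u,n,z) [-1.3 -2.  -4.3] gap 0.15
52 t47.73 loc [286.4  44.4 187.6] F(u,n,z) [-1.9  0.7 -1.1] gap 0.15
44 t48.04 loc [286.7  40.7 193.7] F(u,n,z) [-2.9  3.5  3.1] gap 0.15
36 t48.35 loc [286.7  36.7 198. ] F(u,n,z) [-3.1  4.1  4.8] gap 0.15
28 t48.66 loc [286.7  32.4 201.2] F(u,n,z) [-3.5  4.5  6.7] gap 0.15
20 t48.95 loc [286.5  27.7 203.3] F(u,n,z) [-2.9  3.2  8.5] gap 0.15
14 t49.21 loc [286.5  24.8 204.2] F(u,n,z) [-1.5  4.4  7.9] gap 0.15
```

View pics/a2c.png

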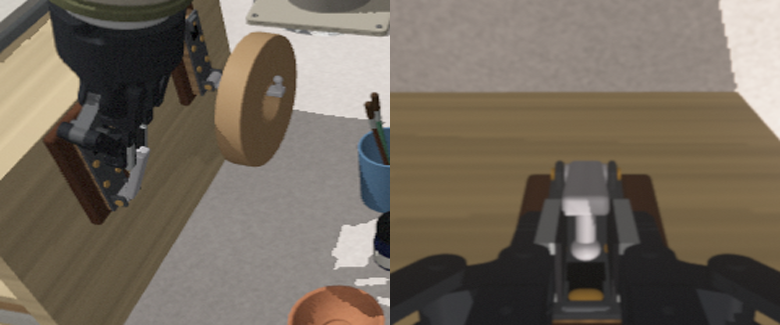

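```bash
python3 - <<'E'
from h import *
ctrl.gripper_open()
L=loc(status.read_state()["tcp_pos"])
print(ctrl.servo_line(W(286.4,80,L[2]+6),tilt(0),velocity=110,guard=6));st("back")
ctrl.close_gripper(20)
ctrl.servo_line(W(286.4,62,213),tilt(0),velocity=90);st("pre")
w=snap("wrist","a3.png");s=snap("scene","a3s.png")
cv2.imwrite("pics/a3c.png",np.hstack([cv2.resize(x,(390,325),interpolation=2) for x in (s["frame"][100:340,80:320,::-1],w["frame"][100:400,180:460,::-1])]))
E
```

```text
False
back t50.65 loc [286.3  79.4 208.7] F(u,n,z) [-0.2 -0.8 -0.9] gap 1.00
pre t51.77 loc [286.7  61.  213.5] F(u,n,z) [-0.2 -0.4 -0.2] gap 0.00
```

View pics/a3c.png

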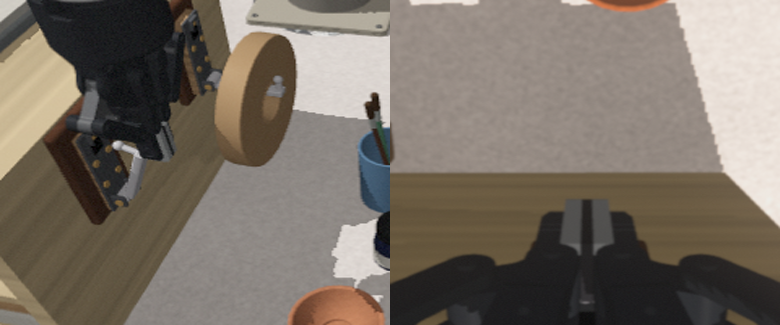

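```bash
python3 - <<'E'
from h import *
print(ctrl.servo_line(W(286.4,43,213),velocity=25,guard=6));s=st("pushed")
o=loc(s["tcp_pos"])[1];pk=0
for i in range(34):
  o-=0.7; ctrl.servo_line(W(286.4,o,213),velocity=15)
  fs=[np.array(status.read_state()["wrist_force"])@n for _ in range(3)];f=np.mean(fs);pk=max(pk,f)
  L=loc(status.read_state()["tcp_pos"]);print("%.1f/%.1f:%.1f"%(o,L[1],f),end=" ")
  if f>10.5 or (pk>6.5 and f<1.5): break
s=st("\nend")
w=snap("wrist","a4.png");s=snap("scene","a4s.png")
cv2.imwrite("pics/a4c.png",np.hstack([cv2.resize(x,(390,325),interpolation=2) for x in (s["frame"][100:340,80:320,::-1],w["frame"][100:400,180:460,::-1])]))
E
```

```text
True
pushed t52.27 loc [286.4  57.4 213.2] F(u,n,z) [0.2 2.8 4.6] gap 0.00
56.7/57.2:3.0 56.0/56.8:5.4 55.3/56.4:6.2 54.6/55.8:7.0 53.9/55.2:7.3 53.2/54.6:8.2 52.5/54.0:8.3 51.8/53.4:8.2 51.1/52.8:8.6 50.4/52.1:8.3 49.7/51.4:8.8 49.0/50.8:8.9 48.3/50.1:8.8 47.6/49.5:9.0 46.9/48.8:9.1 46.2/48.1:9.9 45.5/47.4:10.5 
end t56.52 loc [287.5  47.4 216.7] F(u,n,z) [-5.2 10.5 17.6] gap 0.00
```

View pics/a4c.png

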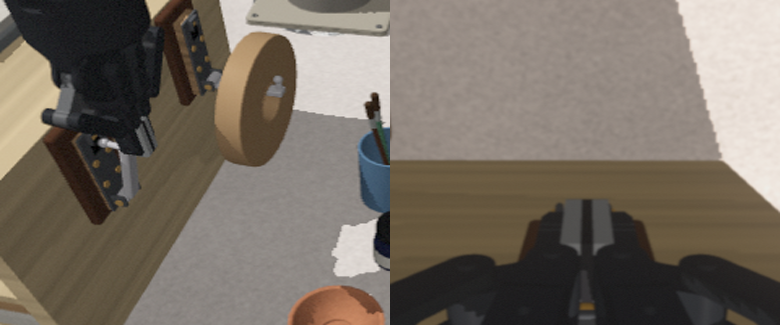

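```bash
python3 - <<'E'
from h import *
ctrl.servo_line(W(286.4,62,213),velocity=100)
ctrl.servo_line(W(286.4,62,204),velocity=60);ctrl.servo_line(W(286.4,52,204),velocity=60);st("pre")
print(ctrl.servo_line(W(286.4,43,204),velocity=25,guard=5));s=st("pushed")
o=loc(s["tcp_pos"])[1];pk=0
for i in range(20):
  o-=0.8; ctrl.servo_line(W(286.4,o,204),velocity=20)
  F=np.mean([np.array(status.read_state()["wrist_force"]) for _ in range(3)],axis=0);f=F@n;pk=max(pk,f)
  L=loc(status.read_state()["tcp_pos"]);print("%.1f/%.1f:%.1f,%.1f"%(o,L[1],f,F[2]),end=" ")
  if f>11.3 or (pk>6.5 and f<1.5) or abs(F[2])>7: break
s=st("\nend")
s=snap("scene","a5s.png");w=snap("wrist","a5.png")
cv2.imwrite("pics/a5c.png",np.hstack([cv2.resize(x,(390,325),interpolation=2) for x in (s["frame"][100:340,80:320,::-1],w["frame"][100:400,180:460,::-1])]))
E
```

```text
pre t57.56 loc [286.5  51.3 204.2] F(u,n,z) [0.8 0.  0.1] gap -0.00
True
pushed t57.82 loc [286.5  49.4 204.2] F(u,n,z) [ 0.3 -0.2  1.2] gap 0.00
48.6/49.0:2.8,2.0 47.8/48.1:4.5,2.7 47.0/47.0:3.5,3.9 46.2/46.2:3.8,3.8 45.4/45.7:5.6,4.4 44.6/45.4:8.0,4.6 43.8/44.9:7.9,3.9 43.0/44.1:7.6,6.0 42.2/42.8:5.9,5.7 41.4/41.7:5.3,3.5 40.6/40.6:5.0,2.9 39.8/39.5:4.0,2.1 39.0/38.6:2.3,1.5 38.2/37.9:1.4,0.8 
end t61.32 loc [286.3  37.9 203.8] F(u,n,z) [0.2 1.4 0.8] gap -0.00
```

View pics/a5c.png

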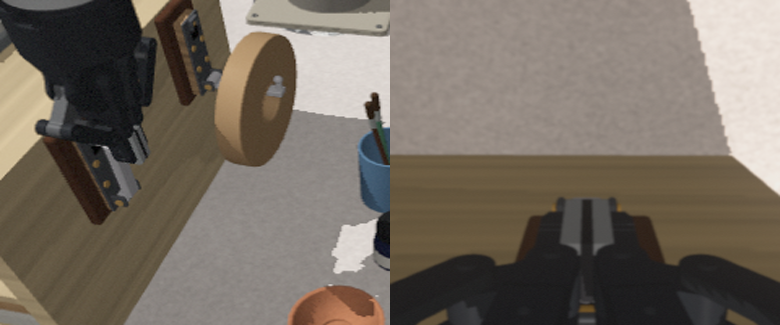

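```bash
python3 - <<'E'
from h import *
o=37.9
for i in range(12):
  o-=0.8; ctrl.servo_line(W(286.4,o,204),velocity=20)
  F=np.mean([np.array(status.read_state()["wrist_force"]) for _ in range(3)],axis=0);f=F@n
  L=loc(status.read_state()["tcp_pos"]);print("%.1f/%.1f:%.1f,%.1f"%(o,L[1],f,F[2]),end=" ")
  if f>7.5: break
st("\nend")
ctrl.servo_line(W(286.4,85,207),velocity=130)
s=snap("scene","a6s.png")
cv2.imwrite("pics/a6c.png",cv2.resize(s["frame"][80:330,60:310,::-1],(600,600),interpolation=2));st()
E
```

```text
37.1/36.9:1.4,1.3 36.3/36.4:3.2,1.3 35.5/35.5:3.5,2.2 34.7/34.7:3.2,3.1 33.9/34.4:6.3,3.4 33.1/34.1:8.1,3.1 
end t62.92 loc [286.5  34.1 204.2] F(u,n,z) [-0.9  8.1  3.1] gap 0.00
 t63.52 loc [286.3  84.2 206.7] F(u,n,z) [ 0.3  0.7 -1. ] gap -0.00
```

View pics/a6c.png

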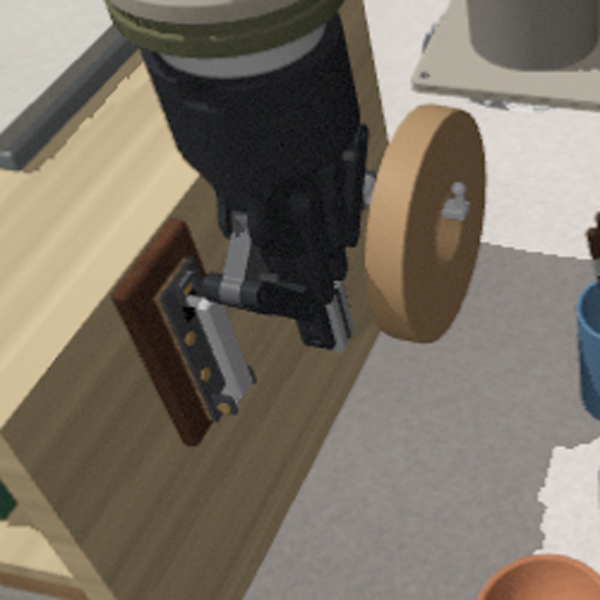

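```bash
python3 - <<'E'
from h import *
ctrl.servo_line(W(286.4,85,262),velocity=120)
ctrl.gripper_open() if 0 else None
st();w=snap("wrist","a7.png");s=snap("scene","a7s.png");import pickle;pickle.dump((w,s),open("a7.pkl","wb"))
cv2.imwrite("pics/a7c.png",np.hstack([cv2.resize(x,(390,325),interpolation=2) for x in (s["frame"][110:270,80:240,::-1],w["frame"][180:380,200:440,::-1])]))
E
```

```text
t64.12 loc [286.4  84.7 261.7] F(u,n,z) [ 0.2  0.5 -1.2] gap -0.00
```

View pics/a7c.png

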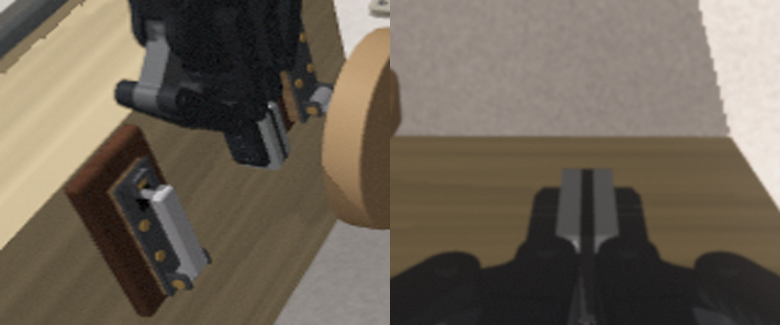

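```bash
python3 - <<'E'
from h import *
import pickle
w,s=pickle.load(open("a7.pkl","rb"));crop(s,120,160,180,240,"a8.png",7)
d=pickle.load(open("cams.pkl","rb"))["scene"];crop(d,170,90,230,170,"a8b.png",7)
cv2.imwrite("pics/a8c.png",np.hstack([cv2.imread("pics/a8.png"),cv2.imread("pics/a8b.png")])[:, :800])
print([proj(s,W(286.3,14.5+8*np.cos(a)+72*np.sin(a),172.7-8*np.sin(a)+72*np.cos(a))).round(1).tolist() for a in (0,.05,.1,.15)])
E
```

```text
[[[147.4, 204.9]], [[150.2, 205.7]], [[153.1, 206.6]], [[155.9, 207.6]]]
```

View pics/a8c.png

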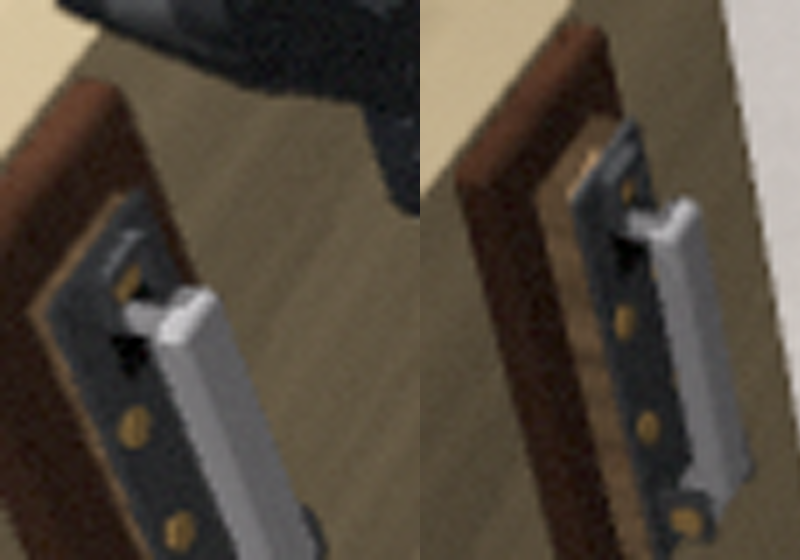

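```bash
python3 - <<'E'
from h import *
ctrl.hand_in();st()
E
```

```text
the job is handed in; nothing more can be done
the job is handed in; nothing more can be done
```

I moved the roll from hook A to hook B, folded hook A up again, and handed the job in at about 64 s of the 72 s allowed. The hand-in gives no verdict.

- **Hook B down:** I pulled it off its catch (about 5 N at the tool) and swung it out. I then pressed it down until the force jumped from 3.4 N to 8.6 N, which is the stop. The roll was untouched and still on hook A.
- **Roll moved:** I lifted it off hook A clear of the lip and lowered it onto hook B until the arm took its weight. After release, the scene picture shows it hanging by its hole inside the lip.
- **Hook A folded:** The first push started too high and loaded the end of the arm with about 18 N upward and 10.5 N inward, so I backed off and pushed lower. The force then peaked at about 8 N, dropped to 1.4 N as the catch snapped in, and rose to 8 N at the stop.

**Last checks:**
- In the final scene picture hook A's tip is within about 0.02 rad of folded flat.
- The roll is on hook B, and the wrist force is near zero with the arm clear.
- The bystanders in view looked undisturbed, but I did not measure them.

**Points that disagreed or went unmeasured:**
- **Fingertips:** They sat about 20 mm behind the reported TCP, so my first grip on hook B closed on air; I corrected for this by sight.
- **Light contacts:** While lowering for the roll, the open gripper touched something near hook A's block or plate (about 6 N).
- **Roll position:** I did not measure the roll's final distance from the panel. I released it at about 70 mm against the 73 mm limit, and it then settled slightly inward.
- **Hook B's end angle:** I did not re-measure it after hanging the roll.

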